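# Load the counter's spring magazine with filter carriers and close its keeper

### The job

Load the spring magazine of the filter counter: swing its keeper handle round to the open detent, press the flat end plate in first so that it lies at the bottom and ends the run, then press in every filter carrier on the bench on top of it, dish up and one at a time, each down until both snap catches hold it. Press on the rims only, never touch the white filters. Finally swing the keeper back to its closed detent over the stack and leave the other things on the bench where they stand.

Things in the scene. Friction and masses are not known exactly. Their poses are not given: they have to be found in the camera images.
- magazine: the stack magazine, screwed to the bench: grey base plate 168 x 90 x 12 mm (x from -112 to +56 mm, y +-45 mm), origin on the bench under the stack axis, z up. Carriers go in from above between four rods (rod_mouth), past two snap catches (stack_top), onto a spring follower. What the catches hold cannot be taken out again
- rod_mouth (a point): on the stack axis, 126 mm above the bench, level with the tapered tips of four upright 8 mm steel rods (straight up to 116 mm; axes at x +-24.7, y +-22.2 mm of the magazine) that guide a carrier with 1.2 mm to spare. On the magazine's +y and -y sides the gap between rods is 41 mm wide, for fingers; on its +x and -x sides stand the catch brackets (x +-38.5 to 42.5 mm, 127 mm high)
- stack_top (a point): on the stack axis, 100 mm above the bench, level with the tips (24 mm off the axis) of two hinged steel catches slanting inwards and down from the brackets. A carrier set between the rods rests on them, underside about 108 mm high. Pressed down with 5 to 15 N it spreads them; once its top is 1 to 3 mm below 100 mm they snap over its rim and hold it, top at about 100 mm
- follower (a joint): spring follower (black plate, 53 mm) that carries the stack: metres it is pressed down, 0 with the magazine empty (top 99 mm high), 0.062 at its stop; about 4 N at 0, rising by 0.9 N per 10 mm. Each disc held by the catches takes it 10 mm further down
- keeper (a joint): swing keeper, rad: 0 closed (arm along the magazine's +x, its black 12 mm foot, underside 104 mm high, over the stack axis, barring the mouth); 1.2 open (arm turned clockwise seen from above, towards the magazine's -y). Spring detent at each end; from the hump at 0.6 it snaps to the nearer end; about 0.1 N m to turn. A disc not pressed home blocks it
- keeper_grip (a point): grip point of the keeper's handle, on its upright shaft 72 mm from the stack axis on the magazine's -x side, 146 mm above the bench; turns with the keeper. The handle is a black bar 52 mm long, 12 mm wide, from 134 to 156 mm above the bench, lying along this point's x axis, the way the arm points; the steel arm, 14 mm wide, lies under it at 128 to 132 mm
- carrier_1: plain metal sample carrier, a round dish 56 mm in diameter and 10 mm thick, 60 g: an 8 mm wide flat rim round a recess 40 mm wide and 3 mm deep, in whose floor a white 37 mm filter disc is fixed. Origin at the centre of its underside, z up out of the dish. Lies dish up on the bench. May be absent.
- carrier_2: plain metal sample carrier, a round dish 56 mm in diameter and 10 mm thick, 60 g: an 8 mm wide flat rim round a recess 40 mm wide and 3 mm deep, in whose floor a white 37 mm filter disc is fixed. Origin at the centre of its underside, z up out of the dish. Lies dish up on the bench. May be absent.
- carrier_3: plain metal sample carrier, a round dish 56 mm in diameter and 10 mm thick, 60 g: an 8 mm wide flat rim round a recess 40 mm wide and 3 mm deep, in whose floor a white 37 mm filter disc is fixed. Origin at the centre of its underside, z up out of the dish. Lies dish up on the bench. May be absent.
- carrier_4: plain metal sample carrier, a round dish 56 mm in diameter and 10 mm thick, 60 g: an 8 mm wide flat rim round a recess 40 mm wide and 3 mm deep, in whose floor a white 37 mm filter disc is fixed. Origin at the centre of its underside, z up out of the dish. Lies dish up on the bench. May be absent.
- end_plate: plain metal end plate: same 56 mm diameter and 10 mm thickness as the carriers but a flat disc without recess or filter, only a 16 mm blind hole in the middle of its top; 70 g. Origin at the centre of its underside, z up
- wash_bottle: bystander: white wash bottle with red cap and bent spout, 214 mm high, origin at its foot, behind the magazine. Left of it a fixed white jar with a blue lid, about 65 mm wide and 100 mm high, stands behind the carriers
- cuvette_box: bystander: small grey box 73 x 110 x 52 mm, origin under its centre
- forceps: bystander: steel forceps 128 mm long lying on the bench near its front edge, origin under its middle
- dropper_bottle: bystander: amber dropper bottle 53 mm wide, 124 mm high, origin at its foot. About 70 mm to its left (towards +y) is the near end of a fixed clear splash screen, 157 mm high, that runs from there away from the robot
Mind the look-alikes: they are no part of the job. What is shaped like the carrier_2 but black or green is not meant. What is shaped like the end_plate but black or red is not meant.

How it is judged:
On the way, in this order (a step that is already met when the one before it is completed fails the run):
1. the keeper is open, at its open detent (value of joint keeper above 1.1 rad), for 0.2 s.
2. the end plate is pressed in under the catches (z of end_plate in the frame of magazine between 0.02 and 0.094 m and horizontal distance between end_plate and stack_top below 0.005 m and value of joint keeper above 1.1 rad), for 0.2 s.
3. every carrier is pressed in under the catches on top of it (z of carrier_1 in the frame of magazine between 0.02 and 0.094 m and horizontal distance between each of carrier_1, carrier_2, carrier_3, carrier_4 and stack_top below 0.005 m and z of carrier_2 in the frame of magazine between 0.02 and 0.094 m and z of carrier_3 in the frame of magazine between 0.02 and 0.094 m and z of carrier_4 in the frame of magazine between 0.02 and 0.094 m and value of joint keeper above 1 rad), for 0.2 s.
4. the keeper is closed again (value of joint keeper below 0.1 rad), for 0.2 s.
At the end, for the whole second after the job is handed in: The end plate and every carrier present are held under the catches (undersides below 94 mm, within 5 mm of the stack axis), level within 0.12 rad and at rest, the carriers dish up and above the end plate, and the keeper is closed (within 0.1 rad) (z of end_plate in the frame of magazine between 0.02 and 0.094 m and horizontal distance between each of end_plate, carrier_1, carrier_2, carrier_3, carrier_4 and stack_top below 0.005 m and z of carrier_1 in the frame of magazine between 0.02 and 0.094 m and angle between each of carrier_1, carrier_2, carrier_3, carrier_4, end_plate's own z axis and vertical below 0.12 rad and z of each of carrier_1, carrier_2, carrier_3, carrier_4 in the frame of end_plate above 0.005 m and linear speed of each of carrier_1, carrier_2, carrier_3, carrier_4 below 0.02 m/s and z of carrier_2 in the frame of magazine between 0.02 and 0.094 m and z of carrier_3 in the frame of magazine between 0.02 and 0.094 m and z of carrier_4 in the frame of magazine between 0.02 and 0.094 m and value of joint keeper below 0.1 rad); the robot touches nothing.
It fails at once if the fingers touch the white filter of a carrier (contact force between the fingers and carrier_1_c11 above 0.5 N or contact force between the fingers and carrier_2_c11 above 0.5 N or contact force between the fingers and carrier_3_c11 above 0.5 N or contact force between the fingers and carrier_4_c11 above 0.5 N).
It fails at once if a bystander (wash bottle, cuvette box, forceps, dropper bottle) is moved by more than 30 mm (distance of any of wash_bottle, cuvette_box, forceps, dropper_bottle from where it was at the start of the episode above 0.03 m).
Of carrier_1, carrier_2, carrier_3, carrier_4 only 3 to 4 are there at a start; the rules pass over those that are not, and their reading is None.
At some moment in a run one of carrier_1, carrier_2, carrier_3, carrier_4, end_plate may be knocked a few centimetres aside while the robot is not near it.
It also fails if it takes over 210 s, if anything falls off the work surface, if the arm or the gripper's body presses on something with over 40 N, if the wrist force passes 120 N, or if a joint passes its speed limit or range.

### The arm

A 6-joint arm with a two-finger parallel gripper is mounted at the origin on a cart in front of the work surface, level with it; the furniture and walls round the work are solid. World frame = base frame: x ahead of the robot, y to its left, z up, the work surface at z = 0. Lengths are in m, angles in rad, forces in N, time in s.
With the tool pointing down it reaches from about 0.375 to 0.75 m from the base axis. Payload 9 kg.
Tool frame: the origin (TCP) lies midway between the tips of the shut fingers; the grasp point (between the pads) lies 19 mm behind it (grip_depth is the distance from the TCP to the grasp point, in m); z points along the fingers, y is the direction in which the jaws open and shut (so a half turn about z gives the same grasp; the last joint's range is limited). The gripper opens to 85 mm and grips with 20 to 120 N. Pads are 22 mm wide; open, the fingers measure 114 mm over their backs; the gripper's body (76 mm by 85 mm) begins 54 mm behind the grasp point. The pads swing forward as they close: fully open they stand 13 mm farther back than shut.
Start: joints at [0.899, 0.104, 0.097, 1.564, 0, 1.353], TCP at [0.263, 0.539, 0.231] pointing down, gripper open.
Joint ranges: [-2.99, 2.99], [-0.84, 1.86], [-1.1, 1.16], [-1.84, 2.11], [-1.51, 1.56], [-3.14, 3.14]. Speed limits (rad/s): [2.22, 2.22, 2.57, 3.14, 3.14, 3.14].

### API

Orientations are given as a 3x3 rotation matrix whose columns are the frame's x, y, z axes.
In Python, from rig import * gives the robot as it stands.
- The arm moves only by the shell command python3 -m pendant 'ROWS' [OPENING] [FORCE]. ROWS is JSON, a list that holds one entry, the list of rows, each a list of 4 numbers: the shift along the tool's x, y, z in units of 30 mm (1.0 is 30 mm), then the turn about the tool's z in units of 8 degrees (1.0 is 8 degrees). In form: [[[tx, ty, tz, roll], ...]]. A call has 1 to 10 rows; each row shifts and turns the commanded pose from where the row before left it, along the tool's axes as they then stand; what a row does not reach is not made up. A row lasts 1/10 s, in which the tool goes at most 50 mm and 8.59 degrees, less where a joint would pass 70% of its speed; a pose out of reach is approached as far as the arm can. A call is refused whole if a number of a shift passes 1 or a number of a turn 1, either way. A call with a gripper value outside its range is refused whole. OPENING is the closure, from 0 (fully open) to 1 (shut), set as the call begins (- or left out, the last holds). The fingers move at their own pace and stop on an object; FORCE is the grip in N (left out, the last holds). Time passes only in rows, so rows that do not move let the fingers close. It gives the time, the measured TCP pose, the force and the opening at its end, in the units of the state.
- get_obs(): the state, without advancing time (a new reading comes with each control period).
- get_image(name): name is "scene" or "top" or "wrist"; returns a dict with "color" (480x640x3 uint8, blue, green, red), "camera_matrix" (3x3 intrinsics, pixels), "eye" and "orientation" of the camera in the world. Camera axes: x right, y down, z forward; pixel columns grow to the right and rows downward; lengths in m; the calibration is good to about 2 mm. A picture is of the moment at which its call begins. There is no depth.
- job_done(): hands the job in, once; it reports no verdict.
The state is a dict: "time_s": time; "joints": joint angles; "dq": joint speeds; "joint_efforts": joint torques, N m; "ee_pos": TCP position; "eef_rot": TCP orientation; "force": force on the tool from outside, world axes, zero at the start; "ft_torque": the same for the moment, N m; "grip_width": finger opening in m.
Only numpy, scipy, OpenCV 4.12 (cv2) and the standard library are available. Lean on these libraries where they do the work, as an engineer would, in place of code of your own. Each camera call takes 0.05 s, during which the arm holds its last target. There are 200 camera calls.

## Working session

There is one attempt and no reset: what is moved stays moved. The work goes in short steps, Python scripts to look and compute and a shell command to move; the robot and the scene stay as the last step left them, time stands still between calls to the robot, and variables do not carry over. Pictures are saved under pics/ and viewed, about 12 in all and at most 16, crops included, and the job is handed in when it is done.

```bash
mkdir -p pics; ls; python3 - <<'E'
from rig import *
import cv2
o=get_obs(); print(o)
for n in("scene","top"):
    d=get_image(n); cv2.imwrite(f"pics/{n}0.png",d["color"]); print(n,d["camera_matrix"],d["eye"],d["orientation"])
E
```

```text
pics
{'time_s': 0.0, 'joints': array([ 8.99328177e-01,  1.04691442e-01,  9.64529801e-02,  1.56390403e+00,
       -2.35202407e-05,  1.35311215e+00]), 'dq': array([-7.41142349e-05,  5.38466923e-04, -5.29005423e-06, -1.66106653e-03,
        3.35287498e-04, -6.81774836e-04]), 'joint_efforts': array([ 7.55553756e-04, -5.56932700e+01,  5.03646863e+01,  1.69363635e-02,
       -1.58067264e-04, -1.09192953e-05]), 'ee_pos': array([0.26279348, 0.53900792, 0.23051797]), 'eef_rot': array([[-8.98794658e-01,  4.38369127e-01, -8.19081145e-04],
       [ 4.38369810e-01,  8.98794063e-01, -1.06855454e-03],
       [ 2.67763949e-04, -1.31947156e-03, -9.99999094e-01]]), 'force': array([-0.65734816,  0.3133834 , -0.3826057 ]), 'ft_torque': array([-0.04032031, -0.03922678, -0.01090762]), 'grip_width': 0.08537717600400226}
scene [[622.40178241   0.         320.59662516]
 [  0.         622.40178241 236.07883226]
 [  0.           0.           1.        ]] [0.08613911 0.98455727 1.19425768] [[-0.89969159 -0.32165508  0.29511533]
 [-0.43615644  0.63456137 -0.63804344]
 [ 0.01796113 -0.70275877 -0.71120146]]
top [[460.3361948    0.         318.94020869]
 [  0.         460.3361948  242.7911527 ]
 [  0.           0.           1.        ]] [0.47246301 0.00362189 1.20149858] [[ 0.00437587 -0.99633879  0.0853807 ]
 [-0.99998156 -0.00400023  0.0045702 ]
 [-0.00421192 -0.08539912 -0.99633792]]
```

View pics/scene0.png

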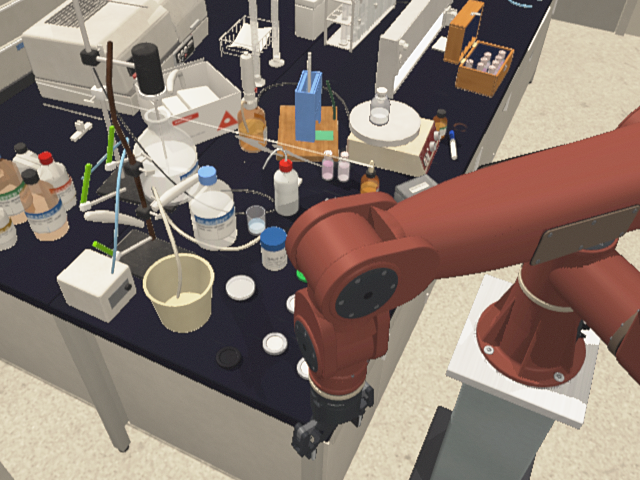

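View pics/top0.png

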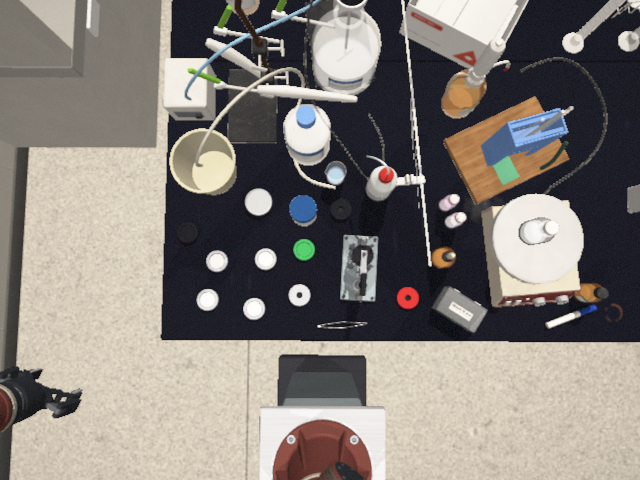

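The top view shows four white carriers at (217,261), (265,259), (207,299) and (254,309), the end plate at (299,295) and the magazine at about (360,268). Next I'll get positions by ray casting and an enlarged crop.

```bash
cat > h.py <<'E'
from rig import *
import cv2, numpy as np
def ray(d,u,v,z):
    K=np.array(d["camera_matrix"]);R=np.array(d["orientation"]);e=np.array(d["eye"])
    r=R@np.linalg.inv(K)@np.array([u,v,1.]); return e+r*(z-e[2])/r[2]
def proj(d,p):
    K=np.array(d["camera_matrix"]);R=np.array(d["orientation"]);e=np.array(d["eye"])
    q=K@R.T@(np.asarray(p)-e); return q[:2]/q[2]
def tool(o,dw,):  # world shift -> tool axes in units of 30mm
    return np.array(o["eef_rot"]).T@np.asarray(dw)/0.03
def blobs(d,mask,z,amin,amax):
    out=[]
    for c in cv2.findContours(mask,cv2.RETR_EXTERNAL,cv2.CHAIN_APPROX_NONE)[0]:
        a=cv2.contourArea(c)
        if amin<a<amax and len(c)>5:
            (u,v),(w,h),t=cv2.fitEllipse(c); out.append((round(u,1),round(v,1),round(w,1),round(h,1),ray(d,u,v,z).round(4)))
    return out
E
python3 - <<'E'
from h import *
d=get_image("top");im=d["color"]
g=cv2.cvtColor(im,cv2.COLOR_BGR2GRAY)
m=(g>100).astype(np.uint8)*255; m[:, :165]=0;m[330:]=0
for b in blobs(d,m,0.01,150,900): print(b)
# magazine base plate corners
mm=np.zeros_like(m);mm[225:310,330:390]=(g[225:310,330:390]>45)*255
c=max(cv2.findContours(mm,cv2.RETR_EXTERNAL,cv2.CHAIN_APPROX_NONE)[0],key=cv2.contourArea)
r=cv2.minAreaRect(c);print(r);
for p in cv2.boxPoints(r): print(p,ray(d,*p,0.012).round(4))
print(ray(d,*r[0],0.012))
cv2.imwrite("pics/mag.png",cv2.resize(im[220:330,290:430],None,fx=5,fy=5,interpolation=cv2.INTER_CUBIC))
E
```

```text
(562.0, 319.4, 6.6, 46.0, array([ 0.3806, -0.6129,  0.01  ]))
(253.7, 308.4, 21.3, 21.8, array([0.4047, 0.176 , 0.01  ]))
(549.1, 300.0, 8.4, 41.8, array([ 0.4297, -0.5818,  0.01  ]))
(207.1, 299.4, 21.2, 21.8, array([0.4272, 0.2963, 0.01  ]))
(407.5, 297.3, 19.6, 20.1, array([ 0.4348, -0.219 ,  0.01  ]))
(299.1, 294.7, 21.5, 21.8, array([0.4404, 0.0597, 0.01  ]))
(216.5, 260.6, 21.1, 21.4, array([0.5271, 0.2743, 0.01  ]))
(441.5, 257.6, 18.3, 19.0, array([ 0.5374, -0.3083,  0.01  ]))
(265.3, 258.6, 21.0, 21.6, array([0.5328, 0.148 , 0.01  ]))
(303.6, 249.1, 20.3, 20.7, array([0.558 , 0.0487, 0.01  ]))
(455.2, 219.3, 12.9, 22.6, array([ 0.6373, -0.3458,  0.01  ]))
(448.9, 201.8, 12.7, 22.5, array([ 0.6835, -0.3302,  0.01  ]))
(258.1, 201.5, 26.5, 26.8, array([0.6825, 0.169 , 0.01  ]))
(633.4, 198.4, 13.0, 31.8, array([ 0.6941, -0.8116,  0.01  ]))
(629.2, 39.6, 19.9, 25.4, array([ 1.1269, -0.8237,  0.01  ]))
(590.2, 27.1, 19.5, 81.6, array([ 1.1618, -0.7206,  0.01  ]))
(283.8, 16.6, 25.8, 49.8, array([1.1902, 0.1072, 0.01  ]))
(249.3, 6.1, 14.9, 19.2, array([1.2199, 0.2013, 0.01  ]))
((358.8707580566406, 268.326171875), (36.05551528930664, 67.11872100830078), 3.1798300743103027)
[339.00922 300.83386] [ 0.4252 -0.0431  0.012 ]
[342.7323  233.81848] [ 0.598  -0.0526  0.012 ]
[378.7323  235.81848] [ 0.5932 -0.146   0.012 ]
[375.00922 302.83386] [ 0.4205 -0.1353  0.012 ]
[ 0.50868221 -0.0942426   0.012     ]
```

View pics/mag.png

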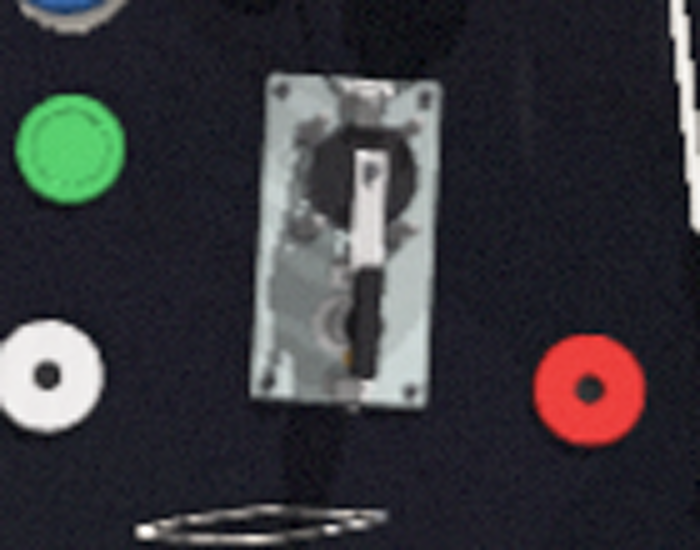

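The keeper is closed. The magazine's +x points away from the robot with yaw about -3°, its stack is the far black disc, and the handle is at the near end. I'll fly over the handle and look with the wrist camera.

```bash
python3 -m pendant '[[[0,0,0,-0.95],[0,0,0,-0.95],[0,0,0,-0.95],[-0.37,-0.98,0,0],[-0.37,-0.98,0,0],[-0.37,-0.98,0,0],[-0.37,-0.98,0,0],[-0.37,-0.98,0,0],[-0.37,-0.98,0,0],[-0.37,-0.98,0,0]]]' 0
python3 -m pendant '[[[-0.37,-0.98,0,0],[-0.37,-0.98,0,0],[-0.37,-0.98,0,0],[-0.37,-0.98,0,0],[-0.37,-0.98,0,0],[-0.37,-0.98,0,0],[-0.37,-0.98,0,0],[-0.37,-0.98,0,0],[-0.37,-0.98,0,0],[-0.37,-0.98,0,0]]]'
python3 -m pendant '[[[-0.37,-0.98,0,0],[-0.37,-0.98,0,0],[-0.37,-0.98,0,0],[-0.37,-0.98,0,0],[0,0,0,0],[0,0,0,0]]]'
python3 - <<'E'
from h import *
d=get_image("wrist");cv2.imwrite("pics/w1.png",d["color"]);o=get_obs();print(o["ee_pos"],o["eef_rot"].round(3),o["joints"].round(2),d["eye"],d["orientation"],d["camera_matrix"][0][0])
for p in [(.465,-.092,.156),(.5367,-.0958,.099),(.5367,-.0958,.012)]: print(proj(d,p))
E
```

```text
time_s: 1.15
ee_pos: [0.3292, 0.3283, 0.2311]
eef_rot: [[-0.998, 0.056, -0.0], [0.056, 0.998, -0.0], [0.0, -0.0, -1.0]]
force: [0.8, -0.1, 0.7]
grip_width: 0.0853
time_s: 2.15
ee_pos: [0.4236, 0.0284, 0.2312]
eef_rot: [[-0.998, 0.056, 0.0], [0.056, 0.998, 0.0], [-0.0, 0.0, -1.0]]
force: [1.4, -0.5, 0.2]
grip_width: 0.0855
time_s: 2.75
ee_pos: [0.461, -0.0904, 0.2309]
eef_rot: [[-0.998, 0.057, -0.001], [0.057, 0.998, 0.001], [0.001, 0.001, -1.0]]
force: [0.2, -0.1, 0.3]
grip_width: 0.0854
[ 0.46101114 -0.08980457  0.23108658] [[-0.998  0.056 -0.001]
 [ 0.056  0.998  0.001]
 [ 0.001  0.001 -1.   ]] [-0.47 -0.29 -0.28  1.59  0.   -0.42] [ 0.37840006 -0.08475219  0.37526339] [[ 5.57284119e-02  9.46158161e-01  3.18871571e-01]
 [ 9.98445963e-01 -5.27916557e-02 -1.78521780e-02]
 [-5.72257574e-05  3.19370906e-01 -9.47629791e-01]] 340.90067440575444
[315.79690592 255.66634595]
[316.87512324 305.65505179]
[317.37890169 267.51948114]
```

View pics/w1.png

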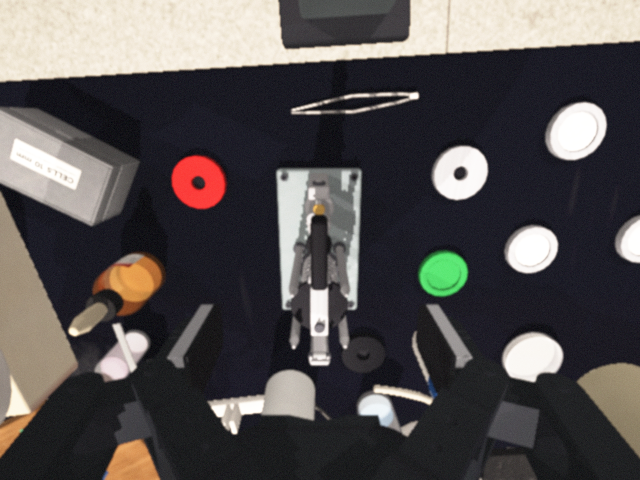

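The wrist view shows the handle as a black bar from (319,215) to (319,288), the arm tip at (319,360), and rod tips near (300,246), (338,246), (295,344) and (343,344). I'll cast these points.

```bash
python3 - <<'E'
from h import *
d=get_image("wrist");im=d["color"];t=get_image("top")
cv2.imwrite("pics/w1c.png",cv2.resize(im[150:380,240:400],None,fx=3.5,fy=3.5,interpolation=cv2.INTER_CUBIC)[:800])
print("handle",ray(d,319,215,.156),ray(d,319,288,.156),"armtip",ray(d,319,360,.132))
for p in[(277,169),(360,169),(282,310),(357,308)]:print("plate",ray(d,*p,.012))
for p in[(300,246),(338,246),(295,344),(343,344)]:print("rod",ray(d,*p,.126))
# plate contour in wrist
g=cv2.cvtColor(im,cv2.COLOR_BGR2GRAY)
# end plate
for b in blobs(d,cv2.inRange(g,120,255),.01,800,4000):print(b)
# top view of bar edges
tt=t["color"];print("top handle",[ray(t,290+x/5,220+y/5,z).round(4) for x,y,z in((370,270,.156),(366,378,.156),(370,150,.132),(361,176,.099))])
E
```

```text
handle [ 0.43622005 -0.08761136  0.156     ] [ 0.48998392 -0.09056926  0.156     ] armtip [ 0.57062699 -0.09502761  0.132     ]
plate [ 0.4218691  -0.13125715  0.012     ]
plate [ 0.42664785 -0.04396575  0.012     ]
plate [ 0.59036937 -0.14111803  0.012     ]
plate [ 0.59258064 -0.05033416  0.012     ]
rod [ 0.46819295 -0.10420962  0.126     ]
rod [ 0.46980874 -0.07467447  0.126     ]
rod [ 0.55769076 -0.11505904  0.126     ]
rod [ 0.5599506  -0.07370846  0.126     ]
(131.5, 463.5, 42.0, 53.6, array([ 0.8329, -0.3831,  0.01  ]))
(396.6, 408.1, 39.7, 75.3, array([7.512e-01, 7.000e-04, 1.000e-02]))
(270.2, 400.9, 50.2, 110.4, array([ 0.7295, -0.1698,  0.01  ]))
(617.5, 397.7, 53.3, 94.5, array([0.7495, 0.2966, 0.01  ]))
(531.0, 356.3, 46.0, 60.4, array([0.6761, 0.1711, 0.01  ]))
(120.8, 352.7, 41.1, 59.4, array([ 0.642 , -0.3524,  0.01  ]))
(318.1, 324.5, 19.7, 104.6, array([ 0.6143, -0.0986,  0.01  ]))
(133.2, 278.2, 43.1, 49.5, array([ 0.5395, -0.3126,  0.01  ]))
(442.6, 274.0, 41.1, 47.9, array([0.554 , 0.0509, 0.01  ]))
(530.8, 249.3, 44.7, 53.2, array([0.5284, 0.1499, 0.01  ]))
(459.4, 172.5, 50.7, 57.1, array([0.4364, 0.0616, 0.01  ]))
(575.8, 131.1, 50.8, 64.9, array([0.4006, 0.1773, 0.01  ]))
top handle [array([ 0.4915, -0.094 ,  0.156 ]), array([ 0.4429, -0.092 ,  0.156 ]), array([ 0.5477, -0.0964,  0.132 ]), array([ 0.5375, -0.0952,  0.099 ])]
```

View pics/w1c.png

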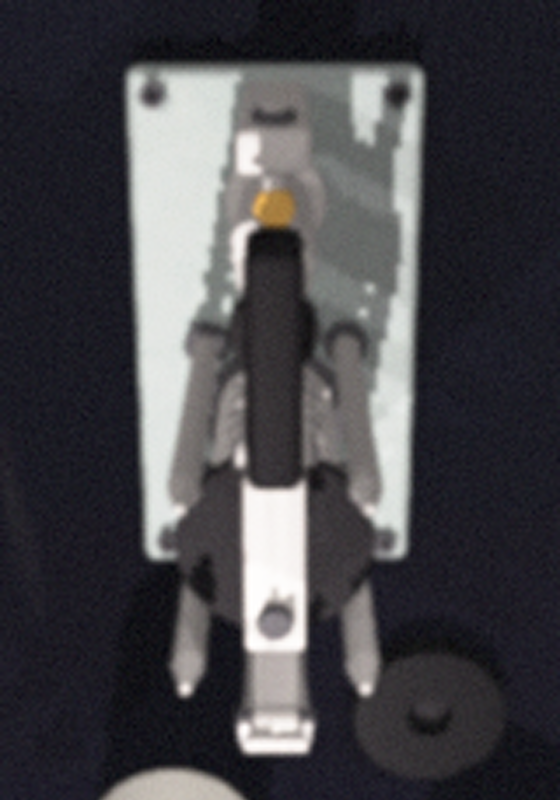

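Wrist and top rays agree within 2-4 mm: handle about (0.465,-0.091), stack axis about (0.5365,-0.0945). I'll grip the handle.

```bash
python3 -m pendant '[[[-0.13,-0.03,0.7,0],[0,0,0.8,0],[0,0,0.8,0],[0,0,0.5,0],[0,0,0.35,0],[0,0,0,0],[0,0,0,0]]]' 0.3
python3 -m pendant '[[[0,0,0,0],[0,0,0,0],[0,0,0,0],[0,0,0,0],[0,0,0,0],[0,0,0,0],[0,0,0,0],[0,0,0,0]]]' 1 40
```

```text
time_s: 3.6
ee_pos: [0.4655, -0.0912, 0.1376]
eef_rot: [[-0.998, 0.056, 0.001], [0.056, 0.998, -0.0], [-0.001, -0.0, -1.0]]
force: [0.4, -0.8, 0.5]
grip_width: 0.0599
time_s: 4.4
ee_pos: [0.4655, -0.0911, 0.1374]
eef_rot: [[-0.998, 0.056, 0.001], [0.056, 0.998, 0.0], [-0.001, 0.0, -1.0]]
force: [-0.1, 3.3, 6.5]
grip_width: 0.011
```

```bash
python3 -m pendant '[[[0,0,-0.03,0.5],[0,0,0,0.8],[0,0,0,0.9],[0,0,0,0.9],[0,0,0,0.9],[0,0,0,0.9],[0,0,0,0.9],[0,0,0,0.9],[0,0,0,0.9],[0,0,0,0.9]]]'
python3 -m pendant '[[[0,0,0,0.1],[0,0,0,0],[0,0,0,0],[0,0,0,0],[0,0,0,0]]]'
```

```text
time_s: 5.4
ee_pos: [0.4648, -0.0919, 0.1374]
eef_rot: [[-0.317, 0.948, -0.001], [0.948, 0.317, -0.001], [-0.001, -0.001, -1.0]]
force: [-2.2, -3.6, -0.5]
grip_width: 0.0114
time_s: 5.9
ee_pos: [0.4648, -0.0918, 0.1375]
eef_rot: [[-0.312, 0.95, -0.001], [0.95, 0.312, -0.001], [-0.001, -0.001, -1.0]]
force: [-2.7, -5.9, -1.0]
grip_width: 0.011
```

```bash
python3 -m pendant '[[[0,0,0,0],[0,0,0,0],[0,0,0,0],[0,0,0,0],[0,0,-0.5,0],[0,0,-1,0],[0,0,-1,0],[0,0,-0.7,-0.8],[0,0,0,-0.98],[0,0,0,-0.98]]]' 0
python3 -m pendant '[[[0,0,0,-0.98],[0,0,0,-0.98],[0,0,0,-0.98],[0,0,0,-0.98],[0,0,0,-0.98],[0,0,0,-0.98],[0,0,0,0],[0,0,0,0]]]'
python3 - <<'E'
from h import *
o=get_obs();print(o["ee_pos"],o["eef_rot"].round(3))
d=get_image("wrist");im=d["color"];t=get_image("top")["color"]
a=cv2.resize(im[150:400,240:400],None,fx=2.4,fy=2.4,interpolation=cv2.INTER_CUBIC)
b=cv2.resize(t[220:320,290:400],(400,364),interpolation=cv2.INTER_CUBIC)
c=np.zeros((600,800,3),np.uint8);c[:600,:384]=a[:600];c[:364,400:]=b;cv2.imwrite("pics/open.png",c)
print(d["eye"],d["orientation"])
E
```

```text
time_s: 6.9
ee_pos: [0.4657, -0.0915, 0.2359]
eef_rot: [[-0.648, 0.761, 0.002], [0.761, 0.648, -0.001], [-0.002, 0.001, -1.0]]
force: [-0.2, 0.3, -0.1]
grip_width: 0.0853
time_s: 7.7
ee_pos: [0.4653, -0.0913, 0.2345]
eef_rot: [[-0.999, 0.054, 0.001], [0.054, 0.999, -0.0], [-0.001, -0.0, -1.0]]
force: [0.3, 0.9, 0.8]
grip_width: 0.0856
[ 0.46528949 -0.0912973   0.2344614 ] [[-0.999  0.054  0.001]
 [ 0.054  0.999 -0.   ]
 [-0.001 -0.    -1.   ]]
[ 0.38240501 -0.08575858  0.37867479] [[ 5.26210697e-02  9.45797483e-01  3.20465510e-01]
 [ 9.98614117e-01 -4.95385336e-02 -1.77701577e-02]
 [-9.31579008e-04  3.20956467e-01 -9.47093490e-01]]
```

View pics/open.png

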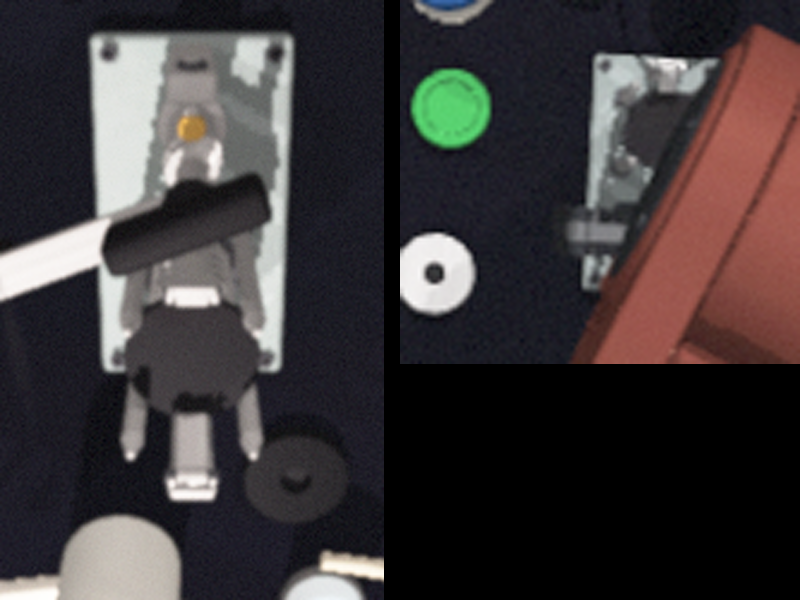

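Keeper is open against its stop. The far rod tips are at crop (131,457) and (253,457). I'll compute the stack axis from the wrist view and move over the end plate.

```bash
python3 - <<'E'
from h import *
d=get_image("wrist");o=get_obs()
f=lambda x,y,z: ray(d,240+x/2.4,150+y/2.4,z).round(4)
for p in[(131,457,.126),(253,457,.126),(192,296,.127),(192,480,.127),(192,359,.099),(107,51,.012),(276,51,.012),(118,357,.012),(266,357,.012)]:print(p,f(*p))
print("to plate",tool(o,np.array([.4384,.0606,.2345])-o["ee_pos"]))
E
python3 -m pendant '[[[0.15,1,0,0],[0.2,1,0,0],[0.1,1,0.3,0],[0.1,1,0.6,0],[0,0.8,0.6,0],[0,0.25,0.5,0],[0,0,0,0],[0,0,0,0]]]' 0
python3 - <<'E'
from h import *
d=get_image("wrist");o=get_obs();im=d["color"];cv2.imwrite("pics/ep.png",im)
g=cv2.cvtColor(im,cv2.COLOR_BGR2GRAY);print(o["ee_pos"])
for b in blobs(d,cv2.inRange(g,110,255),.01,1500,9000):print(b)
print(proj(d,[.4384,.0606,.01]))
E
```

```text
(131, 457, 0.126) [ 0.5607 -0.1168  0.126 ]
(253, 457, 0.126) [ 0.5629 -0.0726  0.126 ]
(192, 296, 0.127) [ 0.4975 -0.0914  0.127 ]
(192, 480, 0.127) [ 0.5709 -0.0952  0.127 ]
(192, 359, 0.099) [ 0.5368 -0.0934  0.099 ]
(107, 51, 0.012) [ 0.4296 -0.1255  0.012 ]
(276, 51, 0.012) [ 0.4334 -0.0507  0.012 ]
(118, 357, 0.012) [ 0.5819 -0.1329  0.012 ]
(266, 357, 0.012) [ 0.5857 -0.0585  0.012 ]
to plate [ 1.15736706  5.00823042 -0.01746209]
time_s: 8.65
ee_pos: [0.4563, 0.0603, 0.1739]
eef_rot: [[-0.999, 0.051, -0.0], [0.051, 0.999, -0.0], [0.0, -0.0, -1.0]]
force: [-0.3, 0.1, 0.3]
grip_width: 0.0853
[0.45664472 0.05997427 0.1744549 ]
(414.2, 398.3, 36.5, 54.1, array([0.6746, 0.1582, 0.01  ]))
(319.1, 388.2, 61.8, 69.0, array([0.6552, 0.0511, 0.01  ]))
(314.1, 309.2, 47.3, 53.0, array([0.5544, 0.0509, 0.01  ]))
(424.3, 303.1, 53.4, 124.6, array([0.5529, 0.1636, 0.01  ]))
(540.4, 270.6, 51.5, 62.0, array([0.5222, 0.2761, 0.01  ]))
(20.1, 206.1, 44.2, 59.5, array([ 0.4329, -0.215 ,  0.01  ]))
(318.9, 195.5, 61.1, 61.4, array([0.4366, 0.0618, 0.01  ]))
(582.6, 167.6, 58.2, 73.5, array([0.423 , 0.2979, 0.01  ]))
(449.4, 148.8, 61.4, 69.3, array([0.4008, 0.1781, 0.01  ]))
[317.7067547 197.5239367]
```

View pics/ep.png

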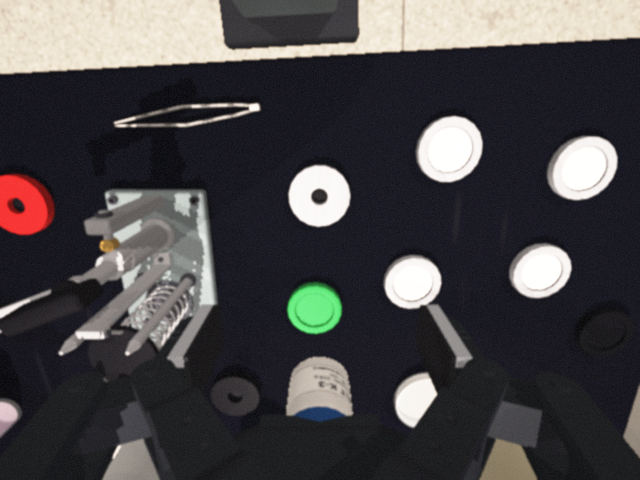

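The plate is now directly in view at (319,195). Descending onto it.

```bash
python3 -m pendant '[[[0.6,0.03,0.9,0],[0,0,1,0],[0,0,1,0],[0,0,1,0],[0,0,0.8,0],[0,0,0.5,0],[0,0,0.3,0],[0,0,0.2,0],[0,0,0,0],[0,0,0,0]]]' 0.17
python3 -m pendant '[[[0,0,0,0],[0,0,0,0],[0,0,0,0],[0,0,0,0],[0,0,0,0]]]' 1 40
```

```text
time_s: 9.7
ee_pos: [0.439, 0.0624, 0.0036]
eef_rot: [[-0.999, 0.051, 0.001], [0.051, 0.999, -0.0], [-0.001, -0.0, -1.0]]
force: [0.1, -0.3, 0.2]
grip_width: 0.071
time_s: 10.2
ee_pos: [0.4392, 0.0625, 0.0042]
eef_rot: [[-0.999, 0.05, 0.002], [0.05, 0.999, -0.0], [-0.002, -0.0, -1.0]]
force: [-2.6, -0.6, 9.4]
grip_width: 0.053
```

```bash
python3 -m pendant '[[[0,0,-0.3,0],[0,0,-0.8,0],[0,0,-1,0],[0,0,-1,0],[0,0,-1,0],[0,0,-1,0],[0,0,-0.7,0],[0,0,0,0],[0,0,0,0]]]' 
python3 - <<'E'
from h import *
d=get_image("wrist");o=get_obs();im=d["color"];cv2.imwrite("pics/held.png",im[200:])
print(o["ee_pos"],o["force"],o["grip_width"]);print("to stack",tool(o,np.array([.537,-.094,.17])-o["ee_pos"]))
E
```

```text
time_s: 11.1
ee_pos: [0.4386, 0.0627, 0.177]
eef_rot: [[-0.999, 0.05, 0.001], [0.05, 0.999, -0.0], [-0.001, -0.0, -1.0]]
force: [1.2, 0.2, -1.0]
grip_width: 0.0526
[0.43807941 0.06274448 0.17613663] [ 0.02643414  0.73177298 -0.82393867] 0.05264974643121066
to stack [-3.55561992 -5.0527103   0.2019086 ]
```

View pics/held.png

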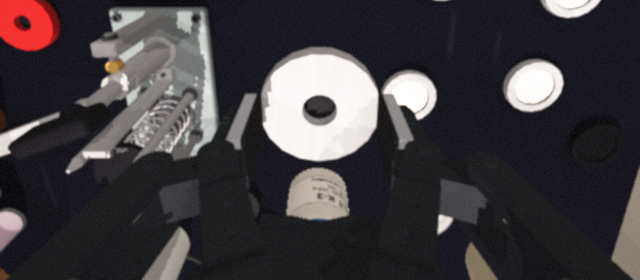

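The plate is held level, centred at (319,304) in the full image. Checking its offset from the TCP and moving over the stack.

```bash
python3 - <<'E'
from h import *
d=get_image("wrist");o=get_obs();g=cv2.cvtColor(d["color"],cv2.COLOR_BGR2GRAY)
p=ray(d,319,303.5,.182);print(p-o["ee_pos"], proj(d,o["ee_pos"]+[0,0,.006]))
E
python3 -m pendant '[[[-0.5,-0.7,0,0],[-0.7,-1,0,0],[-0.7,-1,0,0],[-0.7,-1,0,0],[-0.6,-0.85,0,0],[-0.35,-0.5,0,0],[0,0,0,0],[0,0,0,0],[0,0,0,0]]]'
python3 - <<'E'
from h import *
d=get_image("wrist");o=get_obs();cv2.imwrite("pics/over.png",d["color"])
print(o["ee_pos"]);print(tool(o,np.array([.537,-.094,.135])-o["ee_pos"]))
for x,y in((24.7,22.2),(24.7,-22.2),(-24.7,22.2),(-24.7,-22.2)):
    c,s=np.cos(-.053),np.sin(-.053);print(proj(d,[.537+(c*x-s*y)/1e3,-.094+(s*x+c*y)/1e3,.126]))
E
```

```text
[-0.00409327  0.00109114  0.00631508] [317.08039935 311.08154145]
time_s: 12.1
ee_pos: [0.5364, -0.0931, 0.1761]
eef_rot: [[-0.999, 0.05, -0.001], [0.05, 0.999, 0.001], [0.001, 0.001, -1.0]]
force: [-0.2, -0.2, -0.9]
grip_width: 0.0528
[ 0.53655768 -0.09304119  0.17642527]
[-0.0170901  -0.03179058  1.38081911]
[350.6166167  300.89056151]
[281.45294615 300.58988648]
[353.45260453 227.20826168]
[278.91793064 226.86050654]
```

View pics/over.png

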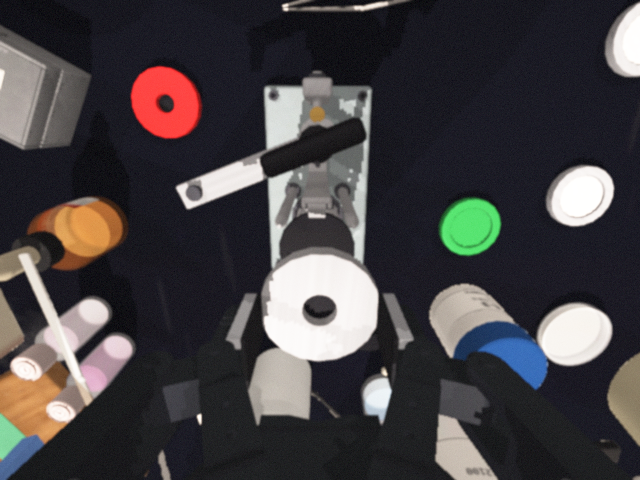

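Same-image comparison puts the rods and the held disc in line within 1 mm. I'll lower gently and watch the force.

```bash
python3 -m pendant '[[[-0.02,-0.05,0.6,0],[0,0,0.6,0],[0,0,0.3,0],[0,0,0.2,0],[0,0,0,0],[0,0,0,0]]]'
python3 -m pendant '[[[0,0,0.1,0],[0,0,0.1,0],[0,0,0.1,0],[0,0,0,0]]]'
```

```text
time_s: 12.75
ee_pos: [0.5379, -0.0955, 0.1264]
eef_rot: [[-0.999, 0.05, 0.001], [0.05, 0.999, -0.0], [-0.001, -0.0, -1.0]]
force: [-0.0, 0.1, -0.7]
grip_width: 0.0525
time_s: 13.15
ee_pos: [0.5374, -0.0954, 0.1162]
eef_rot: [[-0.999, 0.05, -0.001], [0.05, 0.999, 0.0], [0.001, 0.0, -1.0]]
force: [-0.2, -0.1, -1.1]
grip_width: 0.0522
```

```bash
python3 -m pendant '[[[0,0,0,0],[0,0,0,0],[0,0,0.1,0],[0,0,0.1,0],[0,0,0.1,0],[0,0,0,0]]]' 1 90
python3 -m pendant '[[[0,0,0.1,0],[0,0,0.1,0],[0,0,0.1,0],[0,0,0,0]]]'
```

```text
time_s: 13.75
ee_pos: [0.5392, -0.0808, 0.1112]
eef_rot: [[-0.999, 0.04, 0.007], [0.04, 0.999, 0.028], [-0.006, 0.028, -1.0]]
force: [-0.6, 76.3, 36.5]
grip_width: 0.0066
time_s: 14.15
ee_pos: [0.5402, -0.0804, 0.1035]
eef_rot: [[-0.999, 0.039, 0.009], [0.039, 0.999, 0.028], [-0.008, 0.028, -1.0]]
force: [1.1, 80.7, 44.5]
grip_width: 0.0066
```

The higher grip force made the fingers slip off the plate. Looking before moving.

```bash
python3 - <<'E'
from h import *
d=get_image("wrist");s=get_image("scene")
cv2.imwrite("pics/slip.png",np.hstack([cv2.resize(d["color"][100:400,170:470],(400,400)),cv2.resize(s["color"][100:300,230:430],(400,400))]))
E
```

```text
(no output)
```

View pics/slip.png

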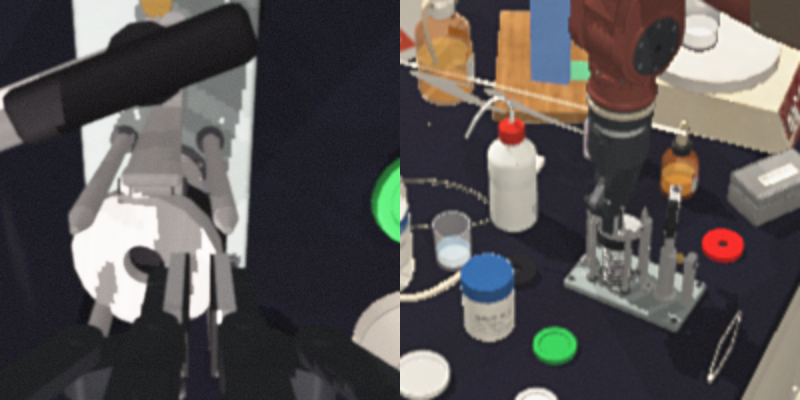

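The plate is still between the rods, with one finger on top of it and the other beside it. I'll relax, lift straight out and look again.

```bash
python3 -m pendant '[[[0,0,-0.2,0],[0,0,-0.1,0],[0,0,-0.3,0],[0,0,-0.5,0],[0,0,-0.5,0],[0,0,-0.5,0],[0,0,-0.5,0],[0,0,0,0],[0,0,0,0]]]' 0.85 30
python3 - <<'E'
from h import *
d=get_image("wrist");s=get_image("scene");print(get_obs()["ee_pos"])
cv2.imwrite("pics/slip2.png",np.hstack([cv2.resize(d["color"][140:380,200:440],(400,400),interpolation=2),cv2.resize(s["color"][160:280,290:410],(400,400),interpolation=2)]))
E
```

```text
time_s: 15.15
ee_pos: [0.5379, -0.0957, 0.177]
eef_rot: [[-0.999, 0.05, 0.001], [0.05, 0.999, -0.0], [-0.001, -0.0, -1.0]]
force: [-0.4, 0.4, -0.4]
grip_width: 0.013
[ 0.53728989 -0.0953859   0.17588621]
```

View pics/slip2.png

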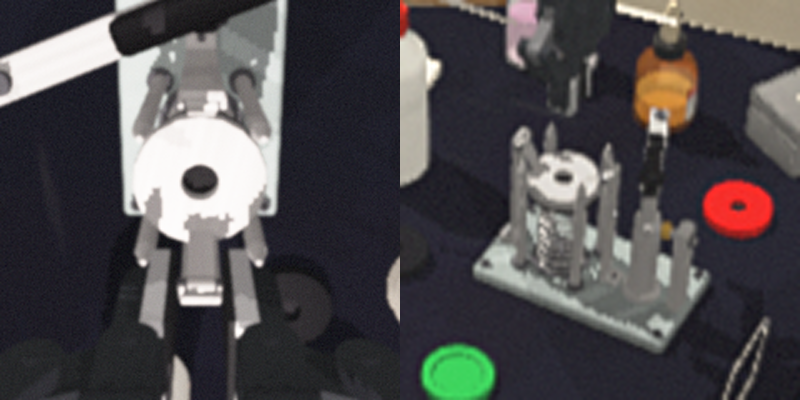

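The plate now lies flat between the four rods. I'll press on its rim with both fingertips set about 44 mm apart.

```bash
python3 -m pendant '[[[0,0.02,0,0],[0,0,0.5,0],[0,0,0.6,0],[0,0,0.4,0],[0,0,0.1,0],[0,0,0,0],[0,0,0,0]]]' 0.49 60
for i in 1; do python3 -m pendant '[[[0,0,0.1,0],[0,0,0.1,0],[0,0,0,0]]]'; python3 -m pendant '[[[0,0,0.1,0],[0,0,0.1,0],[0,0,0,0]]]'; done
```

```text
time_s: 15.95
ee_pos: [0.5379, -0.095, 0.1292]
eef_rot: [[-0.999, 0.05, 0.001], [0.05, 0.999, -0.0], [-0.001, -0.0, -1.0]]
force: [-0.3, 0.3, 0.5]
grip_width: 0.0439
time_s: 16.25
ee_pos: [0.5375, -0.0949, 0.1224]
eef_rot: [[-0.999, 0.05, -0.0], [0.05, 0.999, 0.0], [0.0, 0.0, -1.0]]
force: [-0.4, -0.5, 0.5]
grip_width: 0.0434
time_s: 16.55
ee_pos: [0.5374, -0.0948, 0.1161]
eef_rot: [[-0.999, 0.05, -0.001], [0.05, 0.999, 0.0], [0.001, 0.0, -1.0]]
force: [-0.4, -0.0, 0.1]
grip_width: 0.0434
```

```bash
python3 -m pendant '[[[0,0,0.1,0],[0,0,0,0]]]'; python3 -m pendant '[[[0,0,0.1,0],[0,0,0,0]]]';python3 -m pendant '[[[0,0,0.1,0],[0,0,0,0]]]';python3 -m pendant '[[[0,0,0.1,0],[0,0,0,0]]]' | grep -E "ee_pos|force"
```

```text
time_s: 16.75
ee_pos: [0.5375, -0.0948, 0.1132]
eef_rot: [[-0.999, 0.05, -0.0], [0.05, 0.999, 0.0], [0.0, 0.0, -1.0]]
force: [-0.3, -0.2, 0.1]
grip_width: 0.0438
time_s: 16.95
ee_pos: [0.5375, -0.0948, 0.1103]
eef_rot: [[-0.999, 0.05, -0.0], [0.05, 0.999, 0.0], [0.0, 0.0, -1.0]]
force: [0.6, 0.7, -0.2]
grip_width: 0.0435
time_s: 17.15
ee_pos: [0.5375, -0.0948, 0.1073]
eef_rot: [[-0.999, 0.05, -0.0], [0.05, 0.999, 0.0], [0.0, 0.0, -1.0]]
force: [-0.4, 0.5, 0.5]
grip_width: 0.0438
ee_pos: [0.5375, -0.0948, 0.1043]
force: [-0.7, -1.0, -0.3]
```

```bash
for i in 1; do python3 -m pendant '[[[0,0,0.1,0],[0,0,0,0]]]'; python3 -m pendant '[[[0,0,0.1,0],[0,0,0,0]]]';python3 -m pendant '[[[0,0,0.1,0],[0,0,0,0]]]';python3 -m pendant '[[[0,0,0.1,0],[0,0,0,0]]]'; done| grep -E "ee_pos|force"
```

```text
ee_pos: [0.5375, -0.0948, 0.1013]
force: [0.2, -0.0, -0.5]
ee_pos: [0.5375, -0.0948, 0.0983]
force: [-0.6, 0.9, -0.1]
ee_pos: [0.5377, -0.0949, 0.0957]
force: [-0.9, 0.8, 2.3]
ee_pos: [0.5378, -0.0949, 0.0927]
force: [-0.2, 0.5, 3.9]
```

Contact came with the fingertips at about 100 mm and 4 N of follower spring, so the end plate is under the catches. This also shows the tips sit 4 mm behind the TCP at this opening, so I must grip lower. Up and on to the carrier near (0.533,0.148).

```bash
python3 -m pendant '[[[0,0,-0.6,0],[0,0,-1,0],[0,0,-1,0],[0,0,-0.5,0],[0.07,1,0,0],[0.07,1,0,0],[0.07,1,0,0],[0.07,1,0,0],[0.07,1,0,0],[0.07,1,0,0]]]' 0.17 40
cat > look.py <<'E'
from h import *
import sys
t=get_image("top");o=get_obs()
g=cv2.cvtColor(t["color"],cv2.COLOR_BGR2GRAY);m=cv2.inRange(g,100,255);m[:,:165]=0;m[:,330:]=0;m[330:]=0;m[:230]=0
B=blobs(t,m,.01,280,450)
for b in B:
    print("top",b, "shift to it (tool units)",tool(o,[b[4][0]-.0005-o["ee_pos"][0],b[4][1]-o["ee_pos"][1],-.0035-o["ee_pos"][2]]).round(2))
print(o["ee_pos"].round(4),"to stack",tool(o,np.array([.537,-.0948,.176])-o["ee_pos"]).round(2))
w=get_image("wrist");g=cv2.cvtColor(w["color"],cv2.COLOR_BGR2GRAY)
for b in blobs(w,cv2.inRange(g,110,255),.01,1500,6000):print("w",b)
E
python3 look.py
```

```text
time_s: 19.15
ee_pos: [0.5338, 0.0867, 0.1849]
eef_rot: [[-0.999, 0.05, -0.001], [0.05, 0.999, 0.0], [0.001, 0.0, -1.0]]
force: [1.2, -0.5, -0.5]
grip_width: 0.0707
[0.5334 0.0904 0.185 ] to stack [-0.42 -6.16  0.29]
w (484.6, 457.6, 40.3, 66.1, array([0.8608, 0.2855, 0.01  ]))
w (84.4, 404.7, 71.9, 152.7, array([ 0.753 , -0.1967,  0.01  ]))
w (385.8, 340.9, 37.8, 64.9, array([0.6812, 0.158 , 0.01  ]))
w (286.7, 319.3, 57.0, 68.4, array([0.6487, 0.0512, 0.01  ]))
w (279.0, 236.0, 52.4, 55.4, array([0.5543, 0.0508, 0.01  ]))
w (380.5, 206.3, 56.4, 59.4, array([0.5291, 0.1506, 0.01  ]))
w (513.7, 193.9, 55.0, 65.0, array([0.523 , 0.2766, 0.01  ]))
w (91.5, 153.1, 63.0, 78.9, array([ 0.467 , -0.1131,  0.01  ]))
w (555.0, 77.7, 61.9, 79.3, array([0.4235, 0.2983, 0.01  ]))
w (415.0, 55.6, 65.5, 76.3, array([0.401 , 0.1781, 0.01  ]))
```

```bash
python3 -m pendant '[[[0.13,0.95,0.6,0],[0,0.98,1,0],[0,0,1,0],[0,0,1,0],[0,0,1,0],[0,0,0.8,0],[0,0,0.4,0],[0,0,0.3,0],[0,0,0.15,0],[0,0,0,0]]]' 0.17 40
python3 -m pendant '[[[0,0,0,0],[0,0,0,0],[0,0,0,0],[0,0,0,0],[0,0,0,0]]]' 1 40
```

```text
time_s: 20.25
ee_pos: [0.5334, 0.1434, -0.0016]
eef_rot: [[-0.999, 0.05, 0.0], [0.05, 0.999, 0.0], [-0.0, 0.0, -1.0]]
force: [0.0, 0.2, 0.6]
grip_width: 0.0712
time_s: 20.75
ee_pos: [0.5342, 0.1435, -0.0001]
eef_rot: [[-0.999, 0.05, 0.002], [0.05, 0.999, -0.0], [-0.002, 0.0, -1.0]]
force: [-2.3, 0.2, 5.5]
grip_width: 0.0537
```

```bash
python3 -m pendant '[[[0,0,-0.3,0],[0,0,-0.8,0],[0,0,-1,0],[0,0,-1,0],[0,0,-1,0],[0,0,-1,0],[0,0,-0.9,0],[0,0,0,0],[0,0,0,0]]]' 
python3 - <<'E'
from h import *
d=get_image("wrist");o=get_obs();im=d["color"];cv2.imwrite("pics/held2.png",im[200:420,200:440])
print(o["ee_pos"],o["grip_width"]);print("to stack",tool(o,np.array([.537,-.0948,.18])-o["ee_pos"]))
g=cv2.cvtColor(im,cv2.COLOR_BGR2GRAY)
for b in blobs(d,cv2.inRange(g,110,255),.19,5000,16000):print("w",b,b[4]-o["ee_pos"])
E
```

```text
time_s: 21.65
ee_pos: [0.5337, 0.1435, 0.1794]
eef_rot: [[-0.999, 0.05, 0.002], [0.05, 0.999, 0.0], [-0.002, 0.0, -1.0]]
force: [-0.1, -0.0, -0.1]
grip_width: 0.0538
[0.53303594 0.14350946 0.17813826] 0.05375517880093316
to stack [-0.53104409 -7.92697812 -0.06226539]
w (41.1, 409.8, 66.2, 149.5, array([0.5798, 0.0033, 0.19  ])) [ 0.04676406 -0.14020946  0.01186174]
w (320.5, 312.0, 126.5, 133.4, array([0.5309, 0.1453, 0.19  ])) [-0.00213594  0.00179054  0.01186174]
w (65.9, 230.2, 114.5, 195.4, array([0.4876, 0.0427, 0.19  ])) [-0.04543594 -0.10080946  0.01186174]
```

View pics/held2.png

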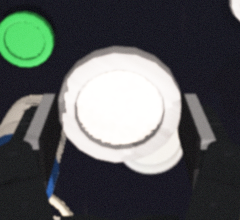

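Carrier held level and centred. Carry it to the stack.

```bash
python3 -m pendant '[[[-0.05,-0.7,-0.06,0],[-0.06,-1,0,0],[-0.06,-1,0,0],[-0.06,-1,0,0],[-0.06,-1,0,0],[-0.06,-1,0,0],[-0.06,-1,0,0],[-0.06,-0.8,0,0],[-0.05,-0.43,0,0],[0,0,0,0]]]'
python3 -m pendant '[[[0,0,0,0],[0,0,0,0]]]'
```

```text
time_s: 22.7
ee_pos: [0.5363, -0.0958, 0.179]
eef_rot: [[-0.999, 0.052, -0.001], [0.052, 0.999, 0.001], [0.001, 0.001, -1.0]]
force: [-0.3, -0.3, 0.1]
grip_width: 0.0537
time_s: 22.9
ee_pos: [0.5366, -0.0938, 0.1798]
eef_rot: [[-0.999, 0.049, -0.0], [0.049, 0.999, 0.001], [0.0, 0.001, -1.0]]
force: [0.3, 0.4, 0.2]
grip_width: 0.054
```

```bash
python3 -m pendant '[[[-0.02,-0.03,0.6,0],[0,0,0.7,0],[0,0,0.4,0],[0,0,0.15,0],[0,0,0.1,0],[0,0,0.1,0],[0,0,0.1,0],[0,0,0.1,0],[0,0,0,0],[0,0,0,0]]]'
```

```text
time_s: 23.9
ee_pos: [0.538, -0.096, 0.1133]
eef_rot: [[-0.999, 0.05, 0.002], [0.05, 0.999, -0.0], [-0.002, -0.0, -1.0]]
force: [3.1, 0.8, 4.3]
grip_width: 0.0538
```

```bash
python3 -m pendant '[[[-0.03,0,0.05,0],[0,0,0.07,0],[0,0,0,0]]]'
```

```text
time_s: 24.2
ee_pos: [0.5385, -0.0955, 0.1084]
eef_rot: [[-0.999, 0.05, 0.001], [0.05, 0.999, 0.001], [-0.0, 0.001, -1.0]]
force: [5.8, 2.9, -3.5]
grip_width: 0.0542
```

```bash
python3 -m pendant '[[[0,0,0,0],[0,0,0,0],[0,0,0,0],[0,0,-0.5,0],[0,0,-0.8,0],[0,0,-0.6,0],[0,0,-0.3,0],[0,0,0,0]]]' 0.2
python3 - <<'E'
from h import *
w=get_image("wrist");s=get_image("scene")
cv2.imwrite("pics/set1.png",np.hstack([cv2.resize(w["color"][140:380,200:440],(400,400),interpolation=2),cv2.resize(s["color"][160:280,290:410],(400,400),interpolation=2)]))
o=get_obs();print(o["ee_pos"],tool(o,np.array([.537,-.0948,.17])-o["ee_pos"]))
E
```

```text
time_s: 25.0
ee_pos: [0.539, -0.0962, 0.1769]
eef_rot: [[-0.999, 0.05, 0.003], [0.05, 0.999, -0.001], [-0.003, -0.001, -1.0]]
force: [0.2, -0.1, 0.0]
grip_width: 0.0685
[ 0.53805363 -0.09579555  0.17449837] [0.0366821  0.03134451 0.14996789]
```

View pics/set1.png

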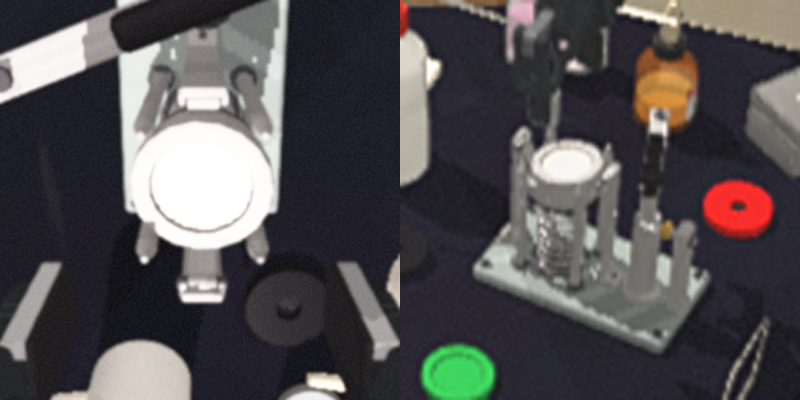

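The carrier sits flat between the rods on the catches. Press on the rim with the tips at about 45 mm.

```bash
python3 -m pendant '[[[0.03,0.03,0,0],[0,0,0.5,0],[0,0,0.6,0],[0,0,0.5,0],[0,0,0.2,0],[0,0,0.1,0],[0,0,0.1,0],[0,0,0.1,0],[0,0,0,0]]]' 0.47 60
python3 -m pendant '[[[0,0,0.1,0],[0,0,0.1,0],[0,0,0.1,0],[0,0,0,0]]]';python3 -m pendant '[[[0,0,0.1,0],[0,0,0.1,0],[0,0,0.1,0],[0,0,0,0],[0,0,0,0]]]'
```

```text
time_s: 26.0
ee_pos: [0.5379, -0.0951, 0.1125]
eef_rot: [[-0.999, 0.05, 0.001], [0.05, 0.999, -0.0], [-0.001, -0.0, -1.0]]
force: [-0.7, -0.1, -0.3]
grip_width: 0.0449
time_s: 26.4
ee_pos: [0.5376, -0.095, 0.1027]
eef_rot: [[-0.999, 0.05, 0.001], [0.05, 0.999, -0.0], [-0.001, -0.0, -1.0]]
force: [1.0, -1.0, 1.5]
grip_width: 0.0453
time_s: 26.9
ee_pos: [0.5375, -0.095, 0.094]
eef_rot: [[-0.999, 0.05, 0.0], [0.05, 0.999, -0.0], [-0.0, -0.0, -1.0]]
force: [0.7, -1.0, 3.3]
grip_width: 0.0452
```

```bash
python3 -m pendant '[[[0,0,0.06,0],[0,0,0.06,0],[0,0,0,0],[0,0,0,0]]]';python3 -m pendant '[[[0,0,-0.6,0],[0,0,-1,0],[0,0,-1,0],[0,0,0,0],[0,0,0,0]]]'
python3 - <<'E'
from h import *
w=get_image("wrist");s=get_image("scene")
cv2.imwrite("pics/set2.png",np.hstack([cv2.resize(w["color"][140:380,200:440],(400,400),interpolation=2),cv2.resize(s["color"][160:280,290:410],(400,400),interpolation=2)]))
o=get_obs();print(o["ee_pos"],tool(o,np.array([.537,-.0948,.17])-o["ee_pos"]))
E
```

```text
time_s: 27.3
ee_pos: [0.5375, -0.095, 0.0904]
eef_rot: [[-0.999, 0.05, 0.0], [0.05, 0.999, -0.0], [-0.0, -0.0, -1.0]]
force: [1.9, -0.6, 5.0]
grip_width: 0.0454
time_s: 27.8
ee_pos: [0.5373, -0.0948, 0.1681]
eef_rot: [[-0.999, 0.05, -0.0], [0.05, 0.999, 0.0], [0.0, 0.0, -1.0]]
force: [0.4, -1.1, -1.2]
grip_width: 0.0453
[ 0.53657115 -0.0944967   0.1667393 ] [-0.01454027 -0.00927209 -0.10873204]
```

View pics/set2.png

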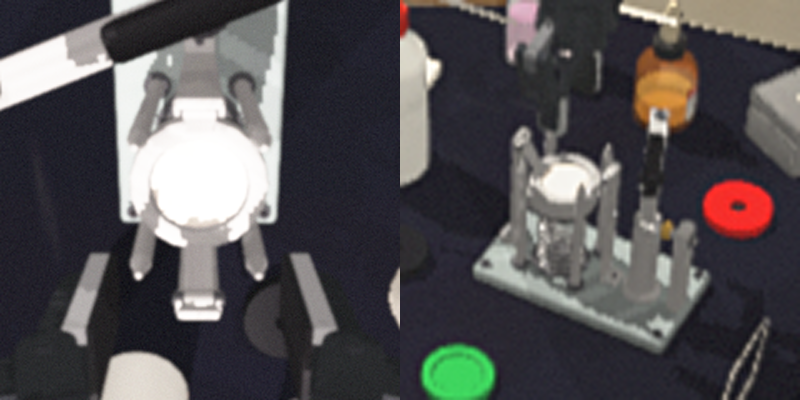

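The carrier has dropped to about stack-top level, level and centred, so it is caught. On to the next one; both cameras will re-measure.

```bash
python3 -m pendant '[[[0.1,0.6,-0.5,0],[0.3,1,0,0],[0.3,1,0,0],[0.3,1,0,0],[0.3,1,0,0],[0.3,1,0,0],[0.3,1,0,0],[0.3,1,0,0],[0.3,0.8,0,0],[0,0,0,0]]]' 0.17 40
cat > look.py <<'E'
from h import *
o=get_obs();e=o["ee_pos"];print(e.round(4),"to stack",tool(o,np.array([.537,-.0948,.18])-e).round(2))
t=get_image("top");w=get_image("wrist")
for n,d,c in(("top",t,[-.0005,0]),("wrist",w,[.0035,-.002])):
    h=cv2.cvtColor(d["color"],cv2.COLOR_BGR2HSV);m=cv2.inRange(h,(0,0,110),(180,60,255))
    for b in blobs(d,m,.01,250,9000):
        p=b[4][:2]+c
        if .36<p[0]<.65 and -.02<p[1]<.4 and b[3]<1.4*b[2]: print(n,b[2],b[3],p.round(4),"tool units",tool(o,[*(p-e[:2]),-.0025-e[2]]).round(2))
E
python3 look.py
```

```text
time_s: 28.9
ee_pos: [0.4733, 0.1629, 0.1819]
eef_rot: [[-0.999, 0.047, -0.003], [0.047, 0.999, 0.001], [0.003, 0.0, -1.0]]
force: [0.5, -0.8, -0.4]
grip_width: 0.0714
[0.4733 0.1629 0.1819] to stack [-2.53 -8.48  0.05]
top 18.6 22.7 [0.4027 0.1737] tool units [2.35 0.25 6.15]
wrist 52.8 58.0 [0.5262 0.2749] tool units [-1.6   3.81  6.14]
wrist 59.6 68.0 [0.4268 0.2967] tool units [1.74 4.38 6.15]
wrist 63.1 66.2 [0.4044 0.1763] tool units [2.3  0.34 6.15]
```

```bash
python3 -m pendant '[[[0.8,0.15,0,0],[0.8,0.1,0.5,0],[0.5,0.08,0.9,0],[0.18,0,1,0],[0,0,1,0],[0,0,1,0],[0,0,0.9,0],[0,0,0.5,0],[0,0,0.3,0],[0,0,0,0]]]'
python3 -m pendant '[[[0,0,0,0],[0,0,0,0]]]'
```

```text
time_s: 30.0
ee_pos: [0.4065, 0.1731, -0.001]
eef_rot: [[-0.999, 0.051, -0.002], [0.051, 0.999, -0.0], [0.002, -0.0, -1.0]]
force: [-0.6, -0.0, 0.5]
grip_width: 0.0709
time_s: 30.2
ee_pos: [0.4082, 0.1738, 0.0013]
eef_rot: [[-0.999, 0.05, 0.002], [0.05, 0.999, 0.0], [-0.002, 0.0, -1.0]]
force: [0.2, 0.6, 0.2]
grip_width: 0.0707
```

```bash
python3 -m pendant '[[[0.12,0.08,0.06,0],[0,0,0,0],[0,0,0,0]]]'
python3 -m pendant '[[[0,0,0,0],[0,0,0,0],[0,0,0,0],[0,0,0,0],[0,0,0,0]]]' 1 40
python3 -m pendant '[[[0,0,-0.3,0],[0,0,-0.8,0],[0,0,-1,0],[0,0,-1,0],[0,0,-1,0],[0,0,-1,0],[0,0,-0.9,0],[0,0,0,0],[0,0,0,0],[0,0,0,0]]]'
cat > held.py <<'E'
from h import *
o=get_obs();e=o["ee_pos"];d=get_image("wrist")
h=cv2.cvtColor(d["color"],cv2.COLOR_BGR2HSV);m=cv2.inRange(h,(0,0,110),(180,60,255))
for b in blobs(d,m,e[2]+.010,6000,16000):
    if abs(b[0]-320)<40: print("held",b[:4],b[4]-e)
print(e,o["grip_width"],"to stack",tool(o,np.array([.537,-.0948,.18])-e).round(2))
E
python3 held.py
```

```text
time_s: 30.5
ee_pos: [0.4039, 0.1766, -0.0013]
eef_rot: [[-0.999, 0.05, 0.0], [0.05, 0.999, 0.0], [-0.0, 0.0, -1.0]]
force: [-0.6, 0.1, -0.0]
grip_width: 0.071
time_s: 31.0
ee_pos: [0.4042, 0.1765, -0.0009]
eef_rot: [[-0.999, 0.05, 0.001], [0.05, 0.999, 0.0], [-0.001, 0.0, -1.0]]
force: [-0.7, -0.3, 5.3]
grip_width: 0.0534
time_s: 32.0
ee_pos: [0.4033, 0.1764, 0.1776]
eef_rot: [[-0.999, 0.05, -0.001], [0.05, 0.999, -0.0], [0.001, -0.0, -1.0]]
force: [0.2, -0.0, -0.8]
grip_width: 0.0538
held (319.5, 309.0, 115.4, 122.8) [-0.00392095  0.00130493  0.00997561]
[0.40332095 0.17639507 0.17762439] 0.053774531492019204 to stack [-4.9  -8.8  -0.08]
```

```bash
python3 -m pendant '[[[-0.4,-0.6,0,0],[-0.55,-1,0,0],[-0.55,-1,0,0],[-0.55,-1,0,0],[-0.55,-1,0,0],[-0.55,-1,0,0],[-0.55,-1,0,0],[-0.55,-1,0,0],[-0.4,-0.7,0,0],[-0.25,-0.5,0,0]]]'
python3 -m pendant '[[[0,0,0,0],[0,0,0,0],[0,0,0,0]]]'; python3 held.py
```

```text
time_s: 33.05
ee_pos: [0.5373, -0.096, 0.1772]
eef_rot: [[-0.999, 0.051, -0.002], [0.051, 0.999, 0.001], [0.002, 0.001, -1.0]]
force: [0.1, 1.3, -0.4]
grip_width: 0.0535
time_s: 33.35
ee_pos: [0.5369, -0.0935, 0.1783]
eef_rot: [[-0.999, 0.049, -0.001], [0.049, 0.999, 0.001], [0.001, 0.0, -1.0]]
force: [0.3, 0.5, -0.2]
grip_width: 0.0536
[ 0.53692466 -0.09353589  0.17833956] 0.05364137748568077 to stack [-0.   -0.04 -0.06]
```

```bash
python3 -m pendant '[[[-0.02,-0.03,0.6,0],[0,0,0.7,0],[0,0,0.4,0],[0,0,0.15,0],[0,0,0.1,0],[0,0,0.1,0],[0,0,0.1,0],[0,0,0.1,0],[0,0,0,0],[0,0,0,0]]]'
python3 -m pendant '[[[0,0,0.08,0],[0,0,0,0],[0,0,0,0]]]'
```

```text
time_s: 34.4
ee_pos: [0.538, -0.0956, 0.1111]
eef_rot: [[-0.999, 0.05, 0.0], [0.05, 0.999, 0.0], [-0.0, 0.0, -1.0]]
force: [-0.0, 1.0, -1.0]
grip_width: 0.0536
time_s: 34.7
ee_pos: [0.5379, -0.0955, 0.1086]
eef_rot: [[-0.999, 0.05, -0.0], [0.05, 0.999, 0.0], [0.0, 0.0, -1.0]]
force: [-1.3, 1.1, 0.2]
grip_width: 0.0537
```

```bash
python3 -m pendant '[[[0,0,0,0],[0,0,0,0],[0,0,0,0],[0,0,-0.5,0],[0,0,-0.8,0],[0,0,-0.6,0],[0,0,-0.3,0],[0,0,0,0],[0,0,0,0]]]' 0.2
cat > chk.py <<'E'
from h import *
import sys
o=get_obs();e=o["ee_pos"];z=float(sys.argv[1]);w=get_image("wrist");s=get_image("scene")
for n,d,(lo,hi) in(("wrist",w,(3000,16000)),("scene",s,(100,900))):
    h=cv2.cvtColor(d["color"],cv2.COLOR_BGR2HSV);m=cv2.inRange(h,(0,0,150),(180,60,255))
    q=proj(d,[.537,-.0948,z])
    for c in cv2.findContours(m,cv2.RETR_EXTERNAL,cv2.CHAIN_APPROX_NONE)[0]:
        a=cv2.contourArea(c)
        if a>lo/3:
            (u,v),ax,_=cv2.fitEllipse(c)
            if np.hypot(u-q[0],v-q[1])<25: print(n,"pred",q.round(1),"seen",round(u,1),round(v,1),np.round(ax,1),a,ray(d,u,v,z).round(4))
print("scene v at .100,.118:",proj(s,[.537,-.0948,.1]).round(1),proj(s,[.537,-.0948,.118]).round(1))
print(e,tool(o,np.array([.537,-.0948,.17])-e).round(2))
E
python3 chk.py .118
```

```text
time_s: 35.6
ee_pos: [0.5378, -0.0955, 0.1742]
eef_rot: [[-0.999, 0.05, -0.0], [0.05, 0.999, 0.0], [0.0, 0.0, -1.0]]
force: [0.3, 0.1, -0.8]
grip_width: 0.0687
scene pred [338.6 207.2] seen 338.3 208.7 [15.1 23.5] 238.5 [ 0.5352 -0.0896  0.118 ]
scene v at .100,.118: [338.3 212.4] [338.6 207.2]
[ 0.53783124 -0.09546639  0.1742422 ] [0.03 0.02 0.14]
```

```bash
python3 -m pendant '[[[0.03,0.02,0,0],[0,0,0.5,0],[0,0,0.6,0],[0,0,0.5,0],[0,0,0.2,0],[0,0,0.1,0],[0,0,0.1,0],[0,0,0.1,0],[0,0,0,0]]]' 0.47 60
python3 -m pendant '[[[0,0,0.1,0],[0,0,0.1,0],[0,0,0.1,0],[0,0,0,0]]]';python3 -m pendant '[[[0,0,0.1,0],[0,0,0.1,0],[0,0,0.1,0],[0,0,0,0],[0,0,0,0]]]'; python3 -m pendant '[[[0,0,0.06,0],[0,0,0.06,0],[0,0,0,0],[0,0,0,0]]]'
```

```text
time_s: 36.6
ee_pos: [0.5375, -0.095, 0.1122]
eef_rot: [[-0.999, 0.05, 0.001], [0.05, 0.999, -0.0], [-0.001, -0.0, -1.0]]
force: [-0.3, -0.9, 1.3]
grip_width: 0.0451
time_s: 37.0
ee_pos: [0.5376, -0.0951, 0.103]
eef_rot: [[-0.999, 0.05, 0.001], [0.05, 0.999, -0.0], [-0.001, -0.0, -1.0]]
force: [1.8, -0.5, 1.4]
grip_width: 0.0454
time_s: 37.5
ee_pos: [0.5376, -0.0951, 0.0942]
eef_rot: [[-0.999, 0.05, 0.001], [0.05, 0.999, -0.0], [-0.001, -0.0, -1.0]]
force: [1.7, -0.1, 4.6]
grip_width: 0.0448
time_s: 37.9
ee_pos: [0.5373, -0.095, 0.0902]
eef_rot: [[-0.999, 0.05, 0.001], [0.05, 0.999, -0.0], [-0.001, -0.0, -1.0]]
force: [2.9, -0.8, 4.9]
grip_width: 0.0452
```

```bash
python3 -m pendant '[[[0,0,-0.6,0],[0,0,-1,0],[0,0,-1,0],[0,0,-0.2,0],[0,0,0,0]]]'; python3 chk.py .1
```

```text
time_s: 38.4
ee_pos: [0.5371, -0.095, 0.1744]
eef_rot: [[-0.999, 0.05, 0.0], [0.05, 0.999, -0.0], [-0.0, -0.0, -1.0]]
force: [0.3, 0.3, -0.9]
grip_width: 0.0456
scene pred [338.3 212.4] seen 340.6 212.9 [12.9 23.2] 192.0 [ 0.5308 -0.0956  0.1   ]
scene v at .100,.118: [338.3 212.4] [338.6 207.2]
[ 0.53711896 -0.0949633   0.17436964] [0.   0.01 0.15]
```

Second carrier is held (scene row 212.9, predicted 212.4 for 100 mm). Next one.

```bash
python3 -m pendant '[[[0.1,0.6,-0.3,0],[0.1,1,0,0],[0.1,1,0,0],[0.1,1,0,0],[0.1,1,0,0],[0.1,1,0,0],[0.1,1,0,0],[0.1,1,0,0],[0.1,1,0,0],[0.1,1,0,0]]]' 0.17 40
python3 -m pendant '[[[0,0.8,0,0],[0,0,0,0],[0,0,0,0]]]';python3 look.py
```

```text
time_s: 39.5
ee_pos: [0.5204, 0.1954, 0.181]
eef_rot: [[-0.999, 0.05, -0.003], [0.05, 0.999, -0.0], [0.003, -0.001, -1.0]]
force: [0.4, -0.3, -0.1]
grip_width: 0.0708
time_s: 39.8
ee_pos: [0.5219, 0.2182, 0.1814]
eef_rot: [[-0.999, 0.049, -0.003], [0.049, 0.999, -0.001], [0.002, -0.001, -1.0]]
force: [0.3, -1.0, 1.4]
grip_width: 0.0705
[0.5219 0.2182 0.1814] to stack [ -1.02 -10.4    0.05]
wrist 57.0 59.7 [0.5267 0.2751] tool units [-0.08  1.91  6.13]
wrist 64.3 71.8 [0.4269 0.2969] tool units [3.28 2.47 6.14]
```

```bash
python3 -m pendant '[[[-0.08,0.9,0,0],[0,0.95,0.5,0],[0,0,1,0],[0,0,1,0],[0,0,1,0],[0,0,1,0],[0,0,0.8,0],[0,0,0.5,0],[0,0,0,0],[0,0,0,0]]]'
python3 - <<'E'
from h import *
o=get_obs();print(tool(o,np.array([.5267,.2746,-.0015])-o["ee_pos"]).round(2))
E
```

```text
time_s: 40.9
ee_pos: [0.5285, 0.2732, 0.0098]
eef_rot: [[-0.999, 0.051, 0.001], [0.051, 0.999, 0.0], [-0.001, 0.0, -1.0]]
force: [0.5, 0.1, 0.2]
grip_width: 0.0708
[0.06 0.04 0.38]
```

```bash
python3 -m pendant '[[[0.06,0.04,0.2,0],[0,0,0.16,0],[0,0,0,0],[0,0,0,0]]]'
python3 -m pendant '[[[0,0,0,0],[0,0,0,0],[0,0,0,0],[0,0,0,0],[0,0,0,0]]]' 1 40
python3 -m pendant '[[[0,0,-0.3,0],[0,0,-0.8,0],[0,0,-1,0],[0,0,-1,0],[0,0,-1,0],[0,0,-1,0],[0,0,-0.9,0],[0,0,0,0],[0,0,0,0],[0,0,0,0]]]'; python3 held.py
```

```text
time_s: 41.3
ee_pos: [0.5263, 0.2749, -0.0016]
eef_rot: [[-0.999, 0.05, 0.0], [0.05, 0.999, 0.0], [-0.0, 0.0, -1.0]]
force: [-0.0, -0.0, 0.3]
grip_width: 0.0711
time_s: 41.8
ee_pos: [0.5267, 0.275, -0.0009]
eef_rot: [[-0.999, 0.05, 0.001], [0.05, 0.999, 0.0], [-0.001, 0.0, -1.0]]
force: [-1.7, -1.1, 5.6]
grip_width: 0.0537
time_s: 42.8
ee_pos: [0.5256, 0.2747, 0.1771]
eef_rot: [[-0.999, 0.05, -0.002], [0.05, 0.999, -0.0], [0.002, -0.0, -1.0]]
force: [0.4, -0.3, -0.9]
grip_width: 0.0541
held (319.5, 308.8, 116.0, 123.1) [-0.00393335  0.00132392  0.01000352]
[0.52563335 0.27467608 0.17709648] 0.054124219962904674 to stack [ -1.   -12.28  -0.09]
```

```bash
python3 -m pendant '[[[-0.05,-0.6,0,0],[-0.08,-1,0,0],[-0.08,-1,0,0],[-0.08,-1,0,0],[-0.08,-1,0,0],[-0.08,-1,0,0],[-0.08,-1,0,0],[-0.08,-1,0,0],[-0.08,-1,0,0],[-0.08,-1,0,0]]]' | head -2
python3 -m pendant '[[[-0.08,-1,0,0],[-0.08,-0.8,0,0],[-0.07,-0.6,0,0],[0,-0.3,0,0],[0,0,0,0],[0,0,0,0],[0,0,0,0]]]' | head -2; python3 held.py
```

```text
time_s: 43.85
ee_pos: [0.5341, -0.015, 0.1771]
time_s: 44.55
ee_pos: [0.5375, -0.0943, 0.1781]
[ 0.53753621 -0.09425347  0.17805439] 0.05390996683861965 to stack [ 0.02 -0.02 -0.06]
```

```bash
python3 -m pendant '[[[0,-0.02,0.6,0],[0,0,0.7,0],[0,0,0.4,0],[0,0,0.15,0],[0,0,0.1,0],[0,0,0.1,0],[0,0,0.1,0],[0,0,0.1,0],[0,0,0,0],[0,0,0,0]]]'
python3 -m pendant '[[[0,0,0.08,0],[0,0,0,0],[0,0,0,0]]]'
```

```text
time_s: 45.6
ee_pos: [0.5376, -0.0959, 0.1108]
eef_rot: [[-0.999, 0.05, 0.0], [0.05, 0.999, 0.0], [-0.0, 0.0, -1.0]]
force: [0.1, 0.1, -0.2]
grip_width: 0.0536
time_s: 45.9
ee_pos: [0.5376, -0.0958, 0.1083]
eef_rot: [[-0.999, 0.05, 0.0], [0.05, 0.999, 0.0], [-0.0, 0.0, -1.0]]
force: [-0.3, -0.3, -0.3]
grip_width: 0.0542
```

```bash
python3 -m pendant '[[[0,0,0,0],[0,0,0,0],[0,0,0,0],[0,0,-0.5,0],[0,0,-0.8,0],[0,0,-0.6,0],[0,0,-0.3,0],[0,0,0,0],[0,0,0,0]]]' 0.2 | head -2
python3 chk.py .118
```

```text
time_s: 46.8
ee_pos: [0.5375, -0.0958, 0.1739]
scene pred [338.6 207.2] seen 339.0 208.3 [14.3 22.1] 235.0 [ 0.5344 -0.0915  0.118 ]
scene v at .100,.118: [338.3 212.4] [338.6 207.2]
[ 0.5375017  -0.095774    0.17394442] [0.02 0.03 0.13]
```

```bash
python3 -m pendant '[[[0.02,0.03,0,0],[0,0,0.5,0],[0,0,0.6,0],[0,0,0.5,0],[0,0,0.2,0],[0,0,0.1,0],[0,0,0.1,0],[0,0,0.1,0],[0,0,0,0]]]' 0.47 60 | grep -v eef
python3 -m pendant '[[[0,0,0.1,0],[0,0,0.1,0],[0,0,0.1,0],[0,0,0,0]]]'| grep -v eef;python3 -m pendant '[[[0,0,0.1,0],[0,0,0.1,0],[0,0,0.1,0],[0,0,0,0],[0,0,0,0]]]'| grep -v eef; python3 -m pendant '[[[0,0,0.06,0],[0,0,0.06,0],[0,0,0,0],[0,0,0,0]]]'| grep -v eef
python3 -m pendant '[[[0,0,-0.6,0],[0,0,-1,0],[0,0,-1,0],[0,0,-0.2,0],[0,0,0,0]]]'|head -2; python3 chk.py .1
```

```text
time_s: 47.8
ee_pos: [0.5375, -0.095, 0.1119]
force: [0.3, -0.1, -0.2]
grip_width: 0.0453
time_s: 48.2
ee_pos: [0.5377, -0.0952, 0.1028]
force: [1.6, -0.2, 1.4]
grip_width: 0.0455
time_s: 48.7
ee_pos: [0.5376, -0.0951, 0.0939]
force: [2.2, -0.7, 5.9]
grip_width: 0.0453
time_s: 49.1
ee_pos: [0.5375, -0.0951, 0.0902]
force: [1.9, -1.6, 5.3]
grip_width: 0.0455
time_s: 49.6
ee_pos: [0.5372, -0.0949, 0.1742]
scene pred [338.3 212.4] seen 340.6 212.7 [13.1 23.1] 194.5 [ 0.5311 -0.0965  0.1   ]
scene v at .100,.118: [338.3 212.4] [338.6 207.2]
[ 0.53724512 -0.09491606  0.17423834] [0.01 0.   0.14]
```

Third carrier is held (row 212.7). Last one.

```bash
python3 -m pendant '[[[0.1,0.6,-0.3,0],[0.33,1,0,0],[0.33,1,0,0],[0.33,1,0,0],[0.33,1,0,0],[0.33,1,0,0],[0.33,1,0,0],[0.33,1,0,0],[0.33,1,0,0],[0.33,1,0,0]]]' 0.17 40|head -2
python3 -m pendant '[[[0.3,0.9,0,0],[0.3,0.9,0,0],[0,0,0,0],[0,0,0,0]]]'|head -2;python3 look.py
```

```text
time_s: 50.7
ee_pos: [0.4581, 0.1984, 0.1809]
time_s: 51.1
ee_pos: [0.4433, 0.2523, 0.1812]
[0.4433 0.2523 0.1812] to stack [ -3.68 -11.4    0.04]
wrist 58.9 61.3 [0.4269 0.2971] tool units [0.61 1.47 6.12]
```

```bash
python3 -m pendant '[[[0.6,0.7,0,0],[0,0.75,0.5,0],[0,0,1,0],[0,0,1,0],[0,0,1,0],[0,0,1,0],[0,0,0.8,0],[0,0,0.5,0],[0,0,0,0],[0,0,0,0]]]' |head -2
python3 - <<'E'
from h import *
o=get_obs();print(tool(o,np.array([.427,.2967,-.0015])-o["ee_pos"]).round(2))
E
```

```text
time_s: 52.2
ee_pos: [0.429, 0.2963, 0.0094]
[0.07 0.01 0.36]
```

```bash
python3 -m pendant '[[[0.07,0.01,0.2,0],[0,0,0.15,0],[0,0,0,0],[0,0,0,0]]]'|head -2
python3 -m pendant '[[[0,0,0,0],[0,0,0,0],[0,0,0,0],[0,0,0,0],[0,0,0,0]]]' 1 40| grep -v eef
python3 -m pendant '[[[0,0,-0.3,0],[0,0,-0.8,0],[0,0,-1,0],[0,0,-1,0],[0,0,-1,0],[0,0,-1,0],[0,0,-0.9,0],[0,0,0,0],[0,0,0,0],[0,0,0,0]]]'|head -2; python3 held.py
```

```text
time_s: 52.6
ee_pos: [0.4265, 0.2971, -0.0016]
time_s: 53.1
ee_pos: [0.4268, 0.2972, -0.001]
force: [-0.9, -1.4, 5.2]
grip_width: 0.0539
time_s: 54.1
ee_pos: [0.4259, 0.2968, 0.1773]
held (319.5, 308.8, 115.8, 123.1) [-0.00402691  0.00131767  0.01000002]
[0.42592691 0.29678233 0.17729998] 0.05348545905956876 to stack [ -4.35 -12.85  -0.09]
```

```bash
python3 -m pendant '[[[-0.2,-0.6,0,0],[-0.34,-1,0,0],[-0.34,-1,0,0],[-0.34,-1,0,0],[-0.34,-1,0,0],[-0.34,-1,0,0],[-0.34,-1,0,0],[-0.34,-1,0,0],[-0.34,-1,0,0],[-0.34,-1,0,0]]]' | head -2
python3 -m pendant '[[[-0.34,-1,0,0],[-0.34,-1,0,0],[-0.25,-0.8,0,0],[-0.1,-0.35,0,0],[0,0,0,0],[0,0,0,0],[0,0,0,0]]]' | head -2; python3 held.py
```

```text
time_s: 55.15
ee_pos: [0.5092, 0.0032, 0.1771]
time_s: 55.85
ee_pos: [0.5354, -0.0903, 0.1781]
[ 0.53543836 -0.09033872  0.17805722] 0.05367023656095181 to stack [-0.06 -0.15 -0.06]
```

```bash
python3 -m pendant '[[[-0.07,-0.14,0,0],[0,0,0.6,0],[0,0,0.6,0],[0,0,0.4,0],[0,0,0,0],[0,0,0,0]]]'|grep -v eef
```

```text
time_s: 56.5
ee_pos: [0.5377, -0.0957, 0.1306]
force: [0.3, -0.1, -0.2]
grip_width: 0.0538
```

```bash
python3 -m pendant '[[[0,0,0.2,0],[0,0,0.15,0],[0,0,0.1,0],[0,0,0.1,0],[0,0,0.1,0],[0,0,0.08,0],[0,0,0,0],[0,0,0,0]]]'|grep -v eef
python3 -m pendant '[[[0,0,0,0],[0,0,0,0],[0,0,0,0],[0,0,-0.5,0],[0,0,-0.8,0],[0,0,-0.6,0],[0,0,-0.3,0],[0,0,0,0],[0,0,0,0]]]' 0.2 | grep -v eef
python3 chk.py .118
```

```text
time_s: 57.3
ee_pos: [0.5376, -0.0958, 0.1083]
force: [-0.0, 1.2, 0.4]
grip_width: 0.0536
time_s: 58.2
ee_pos: [0.5375, -0.0958, 0.174]
force: [-0.7, -0.4, -1.2]
grip_width: 0.0682
scene pred [338.6 207.2] seen 338.9 208.3 [14.5 21.9] 238.0 [ 0.5344 -0.0915  0.118 ]
scene v at .100,.118: [338.3 212.4] [338.6 207.2]
[ 0.53752671 -0.09576384  0.17397554] [0.02 0.03 0.13]
```

```bash
python3 -m pendant '[[[0.02,0.03,0,0],[0,0,0.5,0],[0,0,0.6,0],[0,0,0.5,0],[0,0,0.2,0],[0,0,0.1,0],[0,0,0.1,0],[0,0,0.1,0],[0,0,0,0]]]' 0.47 60 | grep -v eef
python3 -m pendant '[[[0,0,0.1,0],[0,0,0.1,0],[0,0,0.1,0],[0,0,0,0]]]'| grep -v eef;python3 -m pendant '[[[0,0,0.1,0],[0,0,0.1,0],[0,0,0.1,0],[0,0,0,0],[0,0,0,0]]]'| grep -v eef; python3 -m pendant '[[[0,0,0.06,0],[0,0,0.06,0],[0,0,0,0],[0,0,0,0]]]'| grep -v eef
python3 -m pendant '[[[0,0,-0.6,0],[0,0,-1,0],[0,0,-1,0],[0,0,-0.2,0],[0,0,0,0]]]'|head -2; python3 chk.py .1
python3 - <<'E'
from h import *
w=get_image("wrist");s=get_image("scene")
cv2.imwrite("pics/full.png",np.hstack([cv2.resize(w["color"][100:400,170:470],(400,400),interpolation=2),cv2.resize(s["color"][160:280,290:410],(400,400),interpolation=2)]))
E
```

```text
time_s: 59.2
ee_pos: [0.5375, -0.095, 0.1119]
force: [-0.7, 0.4, 0.1]
grip_width: 0.0451
time_s: 59.6
ee_pos: [0.5378, -0.0952, 0.1029]
force: [1.7, -1.2, 2.3]
grip_width: 0.0454
time_s: 60.1
ee_pos: [0.5378, -0.0953, 0.0941]
force: [1.6, -1.1, 5.4]
grip_width: 0.0454
time_s: 60.5
ee_pos: [0.5377, -0.0953, 0.0905]
force: [1.6, -0.1, 5.2]
grip_width: 0.0455
time_s: 61.0
ee_pos: [0.5375, -0.095, 0.1745]
scene pred [338.3 212.4] seen 340.5 212.7 [13.1 23.3] 195.0 [ 0.5315 -0.0961  0.1   ]
scene v at .100,.118: [338.3 212.4] [338.6 207.2]
[ 0.53748837 -0.09503546  0.17454702] [0.02 0.01 0.15]
```

View pics/full.png

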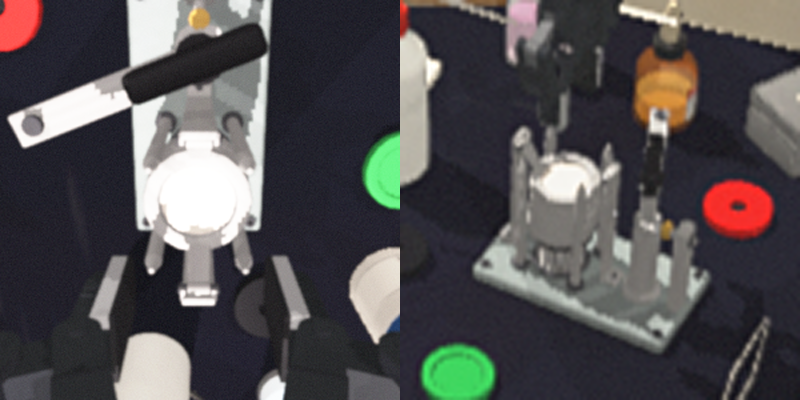

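The stack is full and level with all five discs, and the keeper is still open. Back to the handle to close it.

```bash
python3 -m pendant '[[[0,0,-0.9,0],[0.6,0,0,0],[0.8,0,0,0],[0.8,0,0,0],[0.23,0,0,0],[0,0,0,0.95],[0,0,0,0.95],[0,0,0,0.95],[0,0,0,0.95],[0,0,0,0.95]]]' 0.3 40|head -2
python3 -m pendant '[[[0,0,0,0.95],[0,0,0,0.95],[0,0,0,0.95],[0,0,0,0.95],[0,0,0,0],[0,0,0,0],[0,0,0,0]]]'
python3 - <<'E'
from h import *
o=get_obs();print(tool(o,np.array([.465,-.0915,.138])-o["ee_pos"]).round(3))
E
```

```text
time_s: 62.2
ee_pos: [0.4644, -0.0912, 0.1999]
time_s: 62.9
ee_pos: [0.4643, -0.0912, 0.2004]
eef_rot: [[-0.324, 0.946, -0.0], [0.946, 0.324, 0.0], [0.0, -0.0, -1.0]]
force: [0.0, -0.3, -0.0]
grip_width: 0.0601
[-0.018  0.02   2.079]
```

```bash
python3 -m pendant '[[[-0.02,0.02,0.6,0],[0,0,0.7,0],[0,0,0.5,0],[0,0,0.26,0],[0,0,0,0],[0,0,0,0]]]' |head -2
python3 -m pendant '[[[0,0,0,0],[0,0,0,0],[0,0,0,0],[0,0,0,0],[0,0,0,0],[0,0,0,0],[0,0,0,0],[0,0,0,0]]]' 1 40
```

```text
time_s: 63.5
ee_pos: [0.4652, -0.0917, 0.1395]
time_s: 64.3
ee_pos: [0.4648, -0.0919, 0.1395]
eef_rot: [[-0.321, 0.947, -0.0], [0.947, 0.321, -0.001], [-0.001, -0.0, -1.0]]
force: [-4.6, 0.5, 4.5]
grip_width: 0.0109
```

```bash
python3 -m pendant '[[[0,0,-0.03,-0.5],[0,0,0,-0.9],[0,0,0,-0.9],[0,0,0,-0.9],[0,0,0,-0.9],[0,0,0,-0.9],[0,0,0,-0.9],[0,0,0,-0.9],[0,0,0,-0.9],[0,0,0,-0.8]]]' | grep -v eef
python3 -m pendant '[[[0,0,0,-0.05],[0,0,0,0],[0,0,0,0],[0,0,0,0],[0,0,0,0]]]'
```

```text
time_s: 65.3
ee_pos: [0.4654, -0.0911, 0.1396]
force: [3.0, 2.7, -2.9]
grip_width: 0.0105
time_s: 65.8
ee_pos: [0.4653, -0.0911, 0.1395]
eef_rot: [[-0.999, 0.053, 0.001], [0.053, 0.999, 0.001], [-0.001, 0.001, -1.0]]
force: [4.1, 3.3, -4.3]
grip_width: 0.0113
```

Closed without resistance. Release, rise well clear and check.

```bash
python3 -m pendant '[[[0,0,0,0],[0,0,0,0],[0,0,0,0],[0,0,-0.5,0],[0,0,-1,0],[0,0,-1,0],[0,0,-0.5,0],[0,0,0,0],[0,0,0,0]]]' 0.3 | grep -v eef
python3 - <<'E'
from h import *
w=get_image("wrist");s=get_image("scene")
cv2.imwrite("pics/closed.png",np.hstack([cv2.resize(w["color"][140:380,200:440],(400,400),interpolation=2),cv2.resize(s["color"][160:280,290:410],(400,400),interpolation=2)]))
E
```

```text
time_s: 66.7
ee_pos: [0.4652, -0.0917, 0.2302]
force: [0.9, 0.6, 0.0]
grip_width: 0.0598
```

View pics/closed.png

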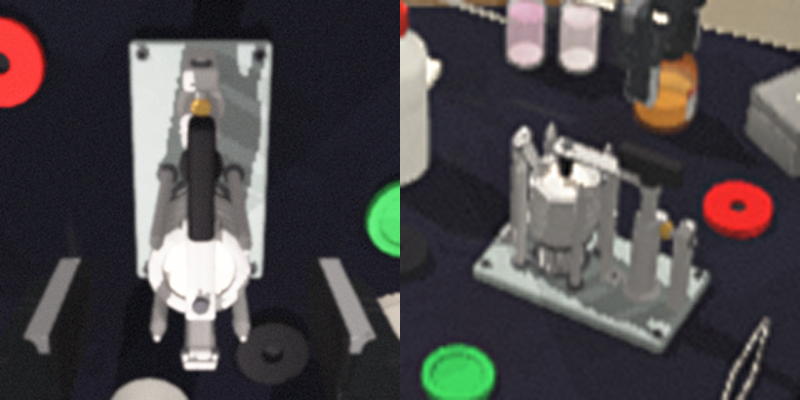

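The keeper is closed with its foot over the stack, and the gripper is clear of everything.

```bash
python3 -c "
from rig import *
print(job_done())"
```

```text
the job is handed in; nothing more can be done
None
```

The magazine is loaded and the job is handed in at about 67 s. I swung the keeper open and pressed in the end plate, then all four carriers one at a time, dish up, with the fingertips on their rims. I then swung the keeper closed again.

**Last checks**
- After each carrier was pressed in, its top was at about stack-top level, and the follower pushed back with about 5 N. I judged the first one from the picture. The other three measured scene row 212.7–212.9 against 212.4 predicted.
- The last pictures show the stack level between the rods, the keeper arm along the magazine with its foot over the stack, and the gripper clear. The keeper angle is judged from the gripper's turn and those pictures, as the joint itself cannot be read.
- I did not measure the bystanders again. In the parts of the pictures I saw they looked undisturbed.

**Irregularities**
- **Slip:** the first grip on the end plate was too shallow. When I raised the grip force, the fingers slipped over it, reading about 81 N sideways and 45 N upward at the wrist. It stayed flat between the rods; the follow-up press met only the spring, at the right height. I gripped all the carriers lower and had no further slips.
- **Cameras:** the wrist and top cameras disagreed by 2–4 mm. I corrected for that by comparing objects in the same picture.

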